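Fetch the reagent cassette from under two others

ROBOT

A 7-joint arm with a two-finger parallel gripper is mounted at the origin on the work surface. World frame = base frame: x ahead of the robot, y to its left, z up, the work surface at z = 0. Lengths are in m, angles in rad, forces in N, time in s.
With the tool pointing down it reaches from about 0.4 to 0.875 m from the base axis. Payload 19.3 kg.
Tool frame: the origin (TCP) lies at the very end of the fingers, on their centre line; the grasp point (between the pads) lies 19 mm behind it; x points along the fingers, z is the direction in which the jaws open and shut, and the axes are right-handed (so a half turn about x gives the same grasp; the last joint's range is limited). The gripper opens to 85 mm and grips with 20 to 120 N. Pads are 22 mm wide; open, the fingers measure 114 mm over their backs; the gripper's body (76 mm by 85 mm) begins 54 mm behind the grasp point. The pads swing forward as they close: fully open they stand 13 mm farther back than shut.
Start: joints at [-1.307, 0.521, -0.036, 1.599, 0.021, 1.021, -0.113], TCP at [0.205, 0.59, 0.231] pointing down, gripper open.
Joint ranges: [-2.91, 2.91], [-0.3, 2.13], [-1.5, 1.42], [0.17, 2.43], [-1.26, 4.41], [0.16, 1.93], [-2.52, 2.52]. Speed limits (rad/s): [1.89, 1.89, 2.39, 2.39, 3.01, 3.01, 3.01].

INTERFACE

Orientations are given as a unit quaternion [x, y, z, w].
In Python, from plant import arm gives the robot as it stands.
- The arm moves only by the tool arm_command, never from a script. Its argument "steps" is a list that holds one entry, the list of rows, each a list of 7 numbers: the turn, a rotation vector about the world's x, y, z scaled (see below), then the shift along the world's x, y, z scaled (see below), then the opening, from 0 (shut) to 1 (fully open). A call has 1 to 8 rows; each row shifts and turns the commanded pose from where the row before left it; what a row does not reach is not made up. The controller multiplies each number of a shift by 30 mm and each number of a turn by pi rad. A row lasts 1/12 s, in which the tool goes at most 41.7 mm and 7.16 degrees, less where a joint would pass 70% of its speed; a pose out of reach is approached as far as the arm can. A call with a number of a shift or a turn outside -1 to 1 is refused whole. A call with a gripper value outside its range is refused whole. The fingers move at their own pace and stop on an object; "force" is the grip in N (left out, the last holds). Time passes only in rows, so rows that do not move let the fingers close. It gives the time, the measured TCP pose, the force and the opening at its end, in the units of the state.
- arm.sense(): the state, without advancing time (a new reading comes with each control period).
- arm.camera(name): name is "side" or "top"; returns a dict with "color" (480x640x3 uint8, red, green, blue), "fx", "fy", "cx", "cy" (pixels), "extrinsics" (4x4, takes a point from world to camera coordinates). Camera axes: x right, y down, z forward; pixel columns grow to the right and rows downward; lengths in m; the calibration is good to about 2 mm. A picture is of the moment at which its call begins. There is no depth.
- arm.hand_in(): hands the job in, once; it reports no verdict.
The state is a dict: "t": time; "joint_pos": joint angles; "joint_vel": joint speeds; "effort": joint torques, N m; "position": TCP position; "ee_rot": TCP orientation; "force": force on the tool from outside, world axes, zero at the start; "moment": the same for the moment, N m; "gripper_width": opening from 0.0 (shut) to 1.0 (fully open).
Only numpy, scipy, OpenCV 4.12 (cv2) and the standard library are available. Lean on these libraries where they do the work, as an engineer would, in place of code of your own. Each camera call takes 0.05 s, during which the arm holds its last target.

TASK

The analyser needs the yellow reagent cassette, which lies on the white store plate under the blue and the purple one. Lift those two off without dragging the yellow one along and lay both aside flat on the green pad, then seat the yellow cassette flat in the metal loading bay, between its four corner brackets. Finally put the blue and the purple cassette back on the store plate, each centred lengthwise on the strip of its own colour, keeping all cassettes level and leaving the tube rack, bottle and phone alone.

Things in the scene. Friction and masses are not known exactly. Their poses are not given: they have to be found in the camera images.
- yellow_cassette: reagent cassette: a flat closed box 140 x 44 x 34 mm (x, y, z), milky white below with a yellow lid and three small white-and-dark ports flush in its flat top; about 0.2 kg. Origin: centre of its underside, x along its 140 mm length, z up. At the start it lies across both strips, at right angles to them.
- blue_cassette: reagent cassette: a flat closed box 140 x 44 x 34 mm (x, y, z), milky white below with a blue lid and three small white-and-dark ports flush in its flat top; about 0.2 kg. Origin: centre of its underside, x along its 140 mm length, z up. At the start it lies crosswise on top of the yellow one, balanced about its middle, about 40 mm clear of the purple one.
- purple_cassette: reagent cassette: a flat closed box 140 x 44 x 34 mm (x, y, z), milky white below with a purple lid and three small white-and-dark ports flush in its flat top; about 0.2 kg. Origin: centre of its underside, x along its 140 mm length, z up. At the start it lies crosswise on top of the yellow one, balanced about its middle, about 40 mm clear of the blue one; sides vary.
- blue_strip: blue strip, 164 x 60 mm and 1.5 mm thick, fixed on the white store plate (180 x 176 x 6 mm): the home of the blue cassette. Its ends show from under the pile. Origin: centre of its underside, x along its length; a cassette on it lies 1.5 mm above this origin. The strips lie side by side, 86 mm apart centre to centre; either may be on either side.
- purple_strip: purple strip, 164 x 60 mm and 1.5 mm thick, fixed on the white store plate (180 x 176 x 6 mm): the home of the purple cassette. Its ends show from under the pile. Origin: centre of its underside, x along its length; a cassette on it lies 1.5 mm above this origin. The strips lie side by side, 86 mm apart centre to centre; either may be on either side.
- pad: green side pad, fixed, 170 x 180 mm (x, y), 4 mm thick, empty at the start; room for two cassettes side by side along its x, for example 45 mm either side of its middle in y. Origin: centre of its underside.
- bay: metal loading bay, fixed: a plate 180 x 84 mm (x, y), 6 mm thick, with four dark L-shaped corner brackets that rise 10 mm above the plate and leave 156 x 60 mm between them; the long sides are open for 118 mm mid-way, for the fingers. The cassette lies along x, either way round. Origin: centre of the underside.
- tube_rack: bystander: white rack of capped tubes, 56 x 128 x 100 mm, loose, to be left alone. Origin: centre of its underside.
- wash_bottle: bystander: clear bottle with a white cap, 52 mm across and 150 mm tall, loose, to be left alone. Origin: centre of its underside.
- phone: bystander: black phone 150 x 74 x 9 mm lying flat, loose, to be left alone. Origin: centre of its underside.

How it is judged:
On the way, in this order (a step that is already met when the one before it is completed fails the run):
1. the blue and the purple cassette both lie released on the green pad, and the yellow one has not been dragged from its place (moved under 15 mm) (x of blue_cassette in the frame of pad between -0.07 and 0.07 m and y of blue_cassette in the frame of pad between -0.08 and 0.08 m and z of each of blue_cassette, purple_cassette in the frame of pad below 0.01 m and contact force between the fingers and blue_cassette below 0.3 N and linear speed of each of blue_cassette, purple_cassette below 0.02 m/s and angle between each of blue_cassette, purple_cassette's own z axis and vertical below 0.1 rad and x of purple_cassette in the frame of pad between -0.07 and 0.07 m and y of purple_cassette in the frame of pad between -0.08 and 0.08 m and contact force between the fingers and purple_cassette below 0.3 N and distance of yellow_cassette from where it was at the start of the episode below 0.015 m), for 0.2 s.
2. the yellow cassette lies released and flat in the loading bay (horizontal distance between yellow_cassette and bay below 0.013 m and angle between the x axis of yellow_cassette and the x axis of bay, either way round below 0.17 rad and z of yellow_cassette in the frame of bay below 0.009 m and contact force between the fingers and yellow_cassette below 0.3 N and linear speed of yellow_cassette below 0.02 m/s and angle between yellow_cassette's own z axis and vertical below 0.1 rad), for 0.2 s.
At the end, for the whole second after the job is handed in: The yellow cassette lies flat in the loading bay (centre within 13 mm, yaw within 0.17 rad), the blue and the purple cassette each lie flat on the strip of their own colour (centre within 20 mm along and 15 mm across it, yaw within 0.2 rad, either way round); all are upright, released and at rest (all of step 2 and x of blue_cassette in the frame of blue_strip between -0.02 and 0.02 m and y of blue_cassette in the frame of blue_strip between -0.015 and 0.015 m and z of blue_cassette in the frame of blue_strip below 0.006 m and angle between the x axis of blue_cassette and the x axis of blue_strip, either way round below 0.2 rad and contact force between the fingers and blue_cassette below 0.3 N and linear speed of each of blue_cassette, purple_cassette below 0.02 m/s and angle between each of blue_cassette, purple_cassette's own z axis and vertical below 0.1 rad and x of purple_cassette in the frame of purple_strip between -0.02 and 0.02 m and y of purple_cassette in the frame of purple_strip between -0.015 and 0.015 m and z of purple_cassette in the frame of purple_strip below 0.006 m and angle between the x axis of purple_cassette and the x axis of purple_strip, either way round below 0.2 rad and contact force between the fingers and purple_cassette below 0.3 N); the robot touches nothing.
It fails at once if a cassette is tipped by more than 0.6 rad (angle between any of yellow_cassette, blue_cassette, purple_cassette's own z axis and vertical above 0.6 rad).
It fails at once if the tube rack, bottle or phone is moved by more than 25 mm (distance of any of tube_rack, wash_bottle, phone from where it was at the start of the episode above 0.025 m).
It also fails if it takes over 141 s, if anything falls off the work surface, if the arm or the gripper's body presses on something with over 40 N, if the wrist force passes 120 N, or if a joint passes its speed limit or range.

## Working session

There is one attempt and no reset: what is moved stays moved. The work goes in short steps, Python scripts to look and compute and a tool call to move; the robot and the scene stay as the last step left them, time stands still between calls to the robot, and variables do not carry over. Pictures are saved under pics/ and viewed, and the job is handed in when it is done.

Besides the shell and the picture viewer there is one more tool, called after "Call:" as name([rows], argument=value, ...), one row to a line, values as JSON. arm_command: Moves the arm, as the interface text tells. Its arguments: {"type":"object","properties":{"steps":{"type":"array"},"force":{"type":"number"}},"required":["steps"]}

```bash
ls; mkdir -p pics; python3 - <<'E'
from plant import arm
import cv2,numpy as np
s=arm.sense()
for k,v in s.items(): print(k,np.round(v,4))
for n in("top","side"):
    c=arm.camera(n); cv2.imwrite(f"pics/{n}0.png",c["color"][:,:,::-1])
    print(n,c["fx"],c["fy"],c["cx"],c["cy"]);print(np.round(c["extrinsics"],4).tolist())
E
```

```text
pics
t 0.0
joint_pos [-1.3072  0.522  -0.0363  1.6     0.0212  1.0211 -0.1128]
joint_vel [ 0.0013 -0.0004  0.0001 -0.0006  0.0001 -0.0002  0.0004]
effort [ 1.20000e-03 -9.27083e+01  1.98040e+00 -3.69937e+01  1.79000e-02
  8.10000e-03  0.00000e+00]
position [0.2047 0.5902 0.2307]
ee_rot [-0.4102  0.5764  0.4097  0.5758]
force [ 0.4714 -0.1448  0.6699]
moment [-0.0295  0.0399 -0.0166]
gripper_width 1.0023
top 511.0640375867487 511.0640375867487 314.6518300749461 240.15640547045965
[[0.0105, -0.9999, -0.0062, 0.0796], [-0.9916, -0.0096, -0.1294, 0.5988], [0.1293, 0.0075, -0.9916, 1.1577], [0.0, 0.0, 0.0, 1.0]]
side 588.1657245670175 588.1657245670175 322.7314590507727 241.4190798778457
[[0.922, -0.3867, 0.0197, -0.5291], [-0.1957, -0.5092, -0.8381, 0.2216], [0.3341, 0.7689, -0.5451, 1.352], [0.0, 0.0, 0.0, 1.0]]
```

View pics/top0.png

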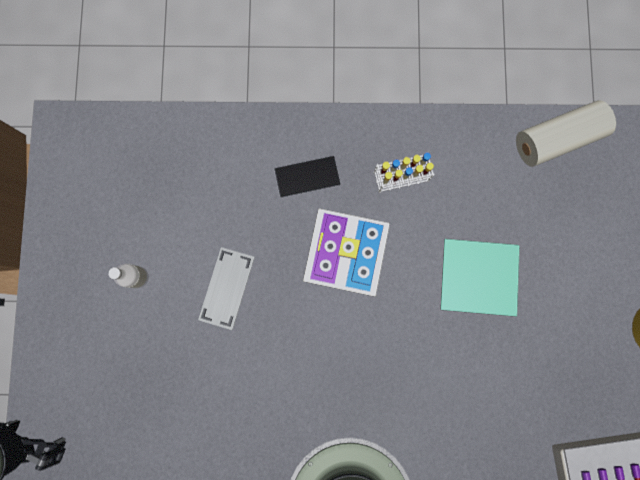

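View pics/side0.png

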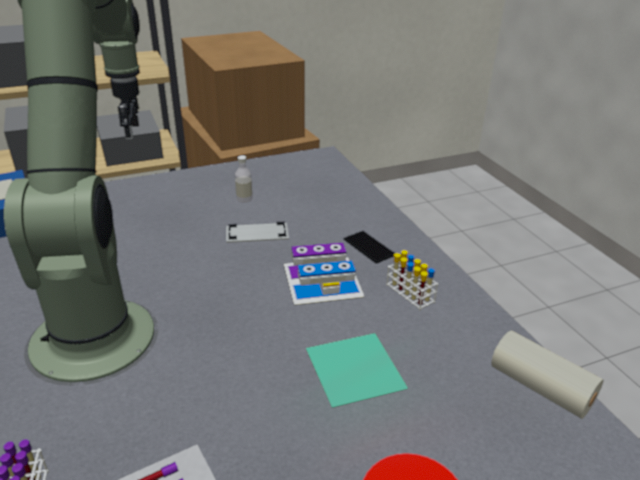

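The top picture shows purple (left, ~330,247) and blue (right, ~368,253) lying on yellow (~349,247). The bay is at (226,288), the pad at (480,277), the phone at (308,176) and the rack at (405,171). Next I measure these.

```bash
cat > h.py <<'E'
from plant import arm
import cv2,numpy as np
def ray(c,uv,z):
    uv=np.atleast_2d(np.float64(uv)); E=np.array(c["extrinsics"]);R,t=E[:3,:3],E[:3,3]
    C=-R.T@t; d=np.c_[(uv[:,0]-c["cx"])/c["fx"],(uv[:,1]-c["cy"])/c["fy"],np.ones(len(uv))]@R
    return (C+d*((z-C[2])/d[:,2])[:,None])[:,:2]
def proj(c,P):
    P=np.atleast_2d(P);E=np.array(c["extrinsics"]);q=P@E[:3,:3].T+E[:3,3]
    return np.c_[c["fx"]*q[:,0]/q[:,2]+c["cx"],c["fy"]*q[:,1]/q[:,2]+c["cy"]]
def rect(c,mask,z,roi=None):
    m=mask.astype(np.uint8)
    if roi: 
        k=np.zeros_like(m);k[roi[1]:roi[3],roi[0]:roi[2]]=1;m&=k
    n,l,st,_=cv2.connectedComponentsWithStats(m)
    i=1+np.argmax(st[1:,4]); m=(l==i).astype(np.uint8)
    cs,_=cv2.findContours(m,cv2.RETR_EXTERNAL,cv2.CHAIN_APPROX_NONE)
    p=cv2.convexHull(max(cs,key=cv2.contourArea))[:,0]
    w=ray(c,p,z)*1000
    (cx,cy),(a,b),th=cv2.minAreaRect(w.astype(np.float32))
    if a<b: a,b,th=b,a,th+90
    th=(th+90)%180-90
    return np.round([cx,cy,a,b,th],1), st[i,4]
def big(c,name,roi,s):
    cv2.imwrite(name,cv2.resize(c["color"][roi[1]:roi[3],roi[0]:roi[2],::-1],None,fx=s,fy=s,interpolation=cv2.INTER_CUBIC))
E
python3 - <<'E'
from h import *
c=arm.camera("top")
big(c,"pics/topz.png",(290,195,410,305),6)
big(c,"pics/bayz.png",(180,235,270,340),5)
h=cv2.cvtColor(c["color"],cv2.COLOR_RGB2HSV);H,S,V=[h[...,i].astype(int) for i in range(3)]
for u,v in((318,222),(340,215),(366,238),(375,230),(480,277),(226,280),(250,350),(341,247),(307,280)): print(u,v,h[v,u])
print("pad",rect(c,(abs(H-80)<12)&(S>70),.004,(430,230,530,330)))
print("bay",rect(c,(V>165)&(S<40),.006,(185,235,265,340)))
print("blue",rect(c,(abs(H-103)<10)&(S>120),.0815,(295,200,400,300)))
print("purp",rect(c,(abs(H-140)<12)&(S>90),.0815,(295,200,400,300)))
print("phone",rect(c,V<60,.009,(260,140,350,205)))
E
s=1
```

```text
318 222 [114   6 217]
340 215 [127  11 214]
366 238 [102 169 211]
375 230 [170   3 220]
480 277 [ 83  75 208]
226 280 [105   8 189]
250 350 [117  17 133]
341 247 [ 31 138 216]
307 280 [108   6 218]
pad (array([ 518.5, -308.8,  179.4,  169.5,   85.6]), np.int32(5252))
bay (array([485.9, 295.7, 180.3,  83.9, -15.5]), np.int32(2398))
blue (array([560. , -26. , 151.2,  54.9, -12.1]), np.int32(1103))
purp (array([575.9,  53.2, 151.5,  53.8, -11.1]), np.int32(1116))
phone (array([759.7, 106.2, 146.8,  72.2, -77.3]), np.int32(1730))
```

View pics/topz.png

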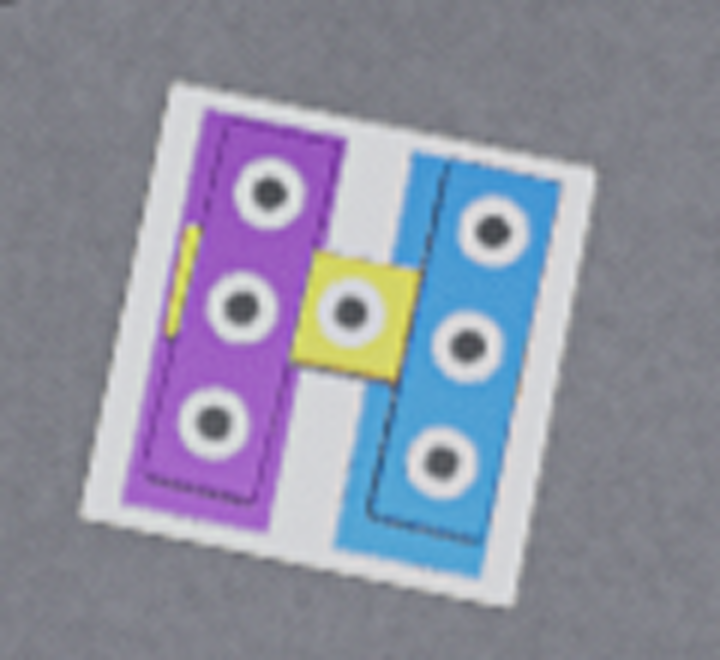

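View pics/bayz.png

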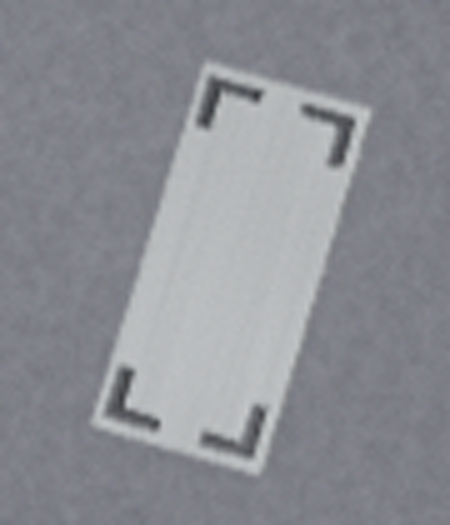

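```bash
python3 - <<'E'
from h import *
c=arm.camera("top")
im=c["color"].astype(int);h=cv2.cvtColor(c["color"],cv2.COLOR_RGB2HSV);H,S,V=[h[...,i].astype(int) for i in range(3)]
# plate: everything bright or saturated
m=((V>185)|(S>60))
print("plate",rect(c,m,.006,(295,200,400,300)))
# ports: dark-weighted centroid near guesses
def cen(x,y):
    u,v=(x+.5)/6-.5+290,(y+.5)/6-.5+195
    U,Vv=np.meshgrid(np.arange(int(u)-3,int(u)+5),np.arange(int(v)-3,int(v)+5))
    w=np.clip(150-im.sum(2)[Vv,U]/3,0,None)*((np.hypot(U-u,Vv-v)<2.8))
    return [(U*w).sum()/w.sum(),(Vv*w).sum()/w.sum()]
for n,P,z in(("purple",[(269,193),(242,308),(214,424)],.0755),("blue",[(493,231),(468,346),(442,463)],.0755),("yellow",[(351,313)],.0415)):
    w=ray(c,[cen(*p) for p in P],z)*1000
    print(n,np.round(w,1).tolist(),w.mean(0).round(1))
    if len(w)>2: d=w[0]-w[2];print(" yaw deg",np.degrees(np.arctan2(d[1],d[0])))
# yellow visible slivers -> corners
m=(abs(H-29)<6)&(S>90)
n,l,st,ce=cv2.connectedComponentsWithStats(m[200:300,295:400].astype(np.uint8))
for i in range(1,n): print(st[i],ce[i]+[295,200], ray(c,ce[i]+[295,200],.0415)*1000)
w=rect(c,m,.0415,(336,230,365,265));print(w)
# bay brackets
print("bracket",rect(c,(V<120)&(S<60),.016,(195,235,260,340)))
E
```

```text
plate (array([575.1,  10.1, 178.6, 174.7, -11.3]), np.int32(5133))
purple [[624.5, 40.6], [580.6, 50.7], [536.9, 61.0]] [580.7  50.8]
 yaw deg -13.126413016555516
blue [[610.7, -44.3], [566.8, -34.5], [522.8, -24.6]] [566.8 -34.5]
 yaw deg -12.610238019001855
yellow [[583.2, 7.6]] [583.2   7.6]
[23 33  5 18 35] [319.91428571 241.        ] [[595.80275683  73.35999267]]
[ 44  37  21  21 214] [349.25233645 247.44392523] [[581.31774695   4.81723137]]
(array([581.5,   5.8,  43.3,  41.7, -10.9]), np.int32(214))
bracket (array([420. , 340.4,  30.6,  16.6,  28.6]), np.int32(43))
```

```bash
cat >> h.py <<'E'
from scipy.spatial.transform import Rotation as Ro
def tool(s=None):
    s=s or arm.sense(); R=Ro.from_quat(s["ee_rot"]).as_matrix()
    return np.array(s["position"])*1000, np.degrees(np.arctan2(R[1,2],R[0,2])), R[:,0]
def need(x,y,z,jaw,n=None):
    """shift in units, yaw turn in units to reach TCP (mm) and jaw axis yaw (deg, mod 180)"""
    p,a,d=tool(); dy=(jaw-a+90)%180-90
    sh=np.array([x,y,z])-p
    print("tcp",p.round(1),"jaw",round(a,2),"down",d.round(3),"shift units",(sh/30).round(3),"mm",np.linalg.norm(sh).round(1),"turn units",round(dy/180,4),"deg",round(dy,2))
E
python3 - <<'E'
from h import *
need(580.7,50.8,200,77)
need(566.8,-34.5,200,77.4)
from h import arm
c=arm.camera("top")
print("bottle",ray(c,[125,276],.05),"rack",ray(c,[[380,186],[430,180],[405,172]],.05))
E
```

```text
tcp [204.8 590.3 231. ] jaw 70.87 down [-0.    -0.001 -1.   ] shift units [ 12.532 -17.984  -1.032] mm 658.3 turn units 0.034 deg 6.13
tcp [204.8 590.3 231. ] jaw 70.87 down [-0.    -0.001 -1.   ] shift units [ 12.068 -20.827  -1.032] mm 722.8 turn units 0.0363 deg 6.53
bottle [[0.50902297 0.52179512]] rack [[ 0.72644408 -0.0666655 ]
 [ 0.74194429 -0.18431221]
 [ 0.76074822 -0.12578893]]
```

Call:
arm_command([
  [[0, 0, 0, 0.52, -0.75, -0.04, 1], [0, 0, 0, 0.52, -0.75, -0.04, 1], [0, 0, 0, 0.52, -0.75, -0.04, 1], [0, 0, 0, 0.52, -0.75, -0.04, 1], [0, 0, 0, 0.52, -0.75, -0.04, 1], [0, 0, 0, 0.52, -0.75, -0.04, 1], [0, 0, 0, 0.52, -0.75, -0.04, 1], [0, 0, 0, 0.52, -0.75, -0.04, 1]],
], force=40)

```text
t: 0.92
position: [0.3302, 0.4093, 0.2217]
ee_rot: [-0.41, 0.576, 0.41, 0.576]
force: [-0.3, 1.1, 0.3]
gripper_width: 0.998
```

Call:
arm_command([
  [[0, 0, 0, 0.52, -0.75, -0.04, 1], [0, 0, 0, 0.52, -0.75, -0.04, 1], [0, 0, 0, 0.52, -0.75, -0.04, 1], [0, 0, 0, 0.52, -0.75, -0.04, 1], [0, 0, 0, 0.52, -0.75, -0.04, 1], [0, 0, 0, 0.52, -0.75, -0.04, 1], [0, 0, 0, 0.52, -0.75, -0.04, 1], [0, 0, 0, 0.52, -0.75, -0.04, 1]],
])

```text
t: 1.58
position: [0.455, 0.2293, 0.2121]
ee_rot: [-0.41, 0.576, 0.41, 0.576]
force: [0.1, -0.1, 0.1]
gripper_width: 1.0
```

Call:
arm_command([
  [[0, 0, 0.005, 0.52, -0.75, -0.04, 1], [0, 0, 0.005, 0.52, -0.75, -0.04, 1], [0, 0, 0.005, 0.52, -0.75, -0.04, 1], [0, 0, 0.005, 0.52, -0.75, -0.04, 1], [0, 0, 0.005, 0.52, -0.75, -0.04, 1], [0, 0, 0.005, 0.52, -0.75, -0.04, 1], [0, 0, 0.004, 0.52, -0.75, -0.04, 1], [0, 0, 0, 0.52, -0.75, -0.04, 1]],
])

```text
t: 2.25
position: [0.5798, 0.0493, 0.2024]
ee_rot: [-0.44, 0.553, 0.44, 0.553]
force: [-0.2, -0.9, 0.4]
gripper_width: 1.004
```

Call:
arm_command([
  [[0, 0, 0, 0, 0, 0, 1], [0, 0, 0, 0, 0, 0, 1], [0, 0, 0, 0, 0, 0, 1], [0, 0, 0, 0, 0, 0, 1]],
])

```text
t: 2.58
position: [0.5788, 0.0515, 0.2025]
ee_rot: [-0.44, 0.553, 0.441, 0.553]
force: [0.1, 0.7, -0.4]
gripper_width: 1.001
```

```bash
python3 - <<'E'
from h import *
need(580.7,50.8,90,77)
print(arm.sense()["joint_pos"])
c=arm.camera("side"); big(c,"pics/s1.png",(200,150,460,400),3)
E
```

```text
tcp [578.8  51.5 202.5] jaw 77.06 down [-0.  0. -1.] shift units [ 0.064 -0.022 -3.75 ] mm 112.5 turn units -0.0003 deg -0.06
[-0.2504694   0.48573345  0.08403055  1.75289382 -0.05039906  0.90525171
  1.19995181]
```

View pics/s1.png

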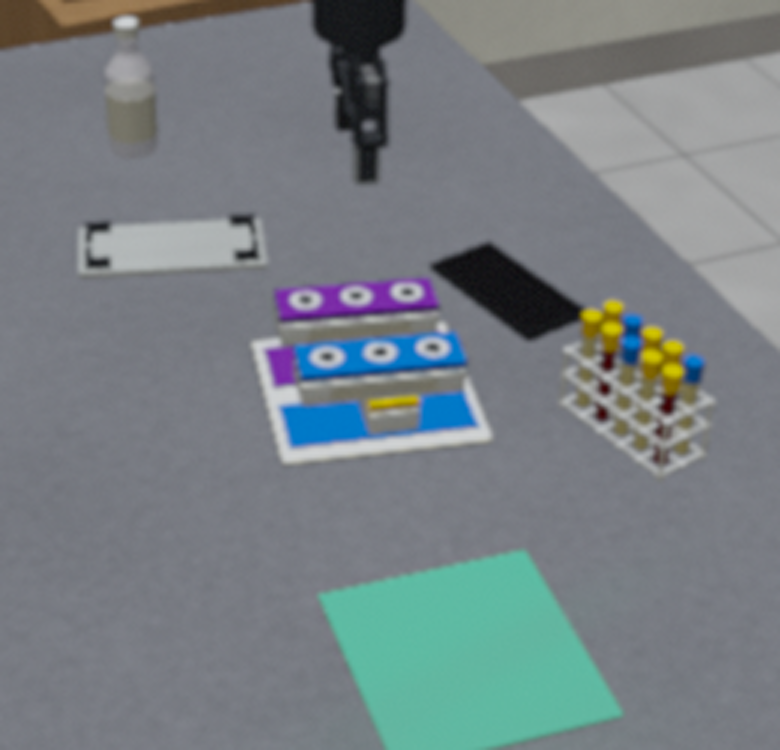

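The side view shows the gripper centred above purple, with the jaws across its width. Descending.

Call:
arm_command([
  [[0, 0, 0, 0.06, -0.02, -0.6, 1], [0, 0, 0, 0, 0, -0.7, 1], [0, 0, 0, 0, 0, -0.7, 1], [0, 0, 0, 0, 0, -0.7, 1], [0, 0, 0, 0, 0, -0.7, 1], [0, 0, 0, 0, 0, -0.6, 1], [0, 0, 0, 0, 0, -0.5, 1], [0, 0, 0, 0, 0, -0.3, 1]],
])

```text
t: 3.3
position: [0.5802, 0.0507, 0.0571]
ee_rot: [-0.44, 0.554, 0.441, 0.553]
force: [-0.3, 0.3, -0.3]
gripper_width: 0.997
```

Call:
arm_command([
  [[0, 0, 0, 0, 0, -0.2, 1], [0, 0, 0, 0, 0, -0.2, 1], [0, 0, 0, 0, 0, 0, 1]],
])

```text
t: 3.55
position: [0.5808, 0.0502, 0.0461]
ee_rot: [-0.44, 0.553, 0.44, 0.553]
force: [0.4, -0.4, 1.0]
gripper_width: 1.001
```

```bash
python3 - <<'E'
from h import *
need(580.7,50.8,46,77)
c=arm.camera("side"); big(c,"pics/s2.png",(270,150,400,310),5)
E
```

```text
tcp [580.8  50.2  46.1] jaw 77.02 down [-0. -0. -1.] shift units [-0.004  0.021 -0.002] mm 0.7 turn units -0.0001 deg -0.02
```

View pics/s2.png

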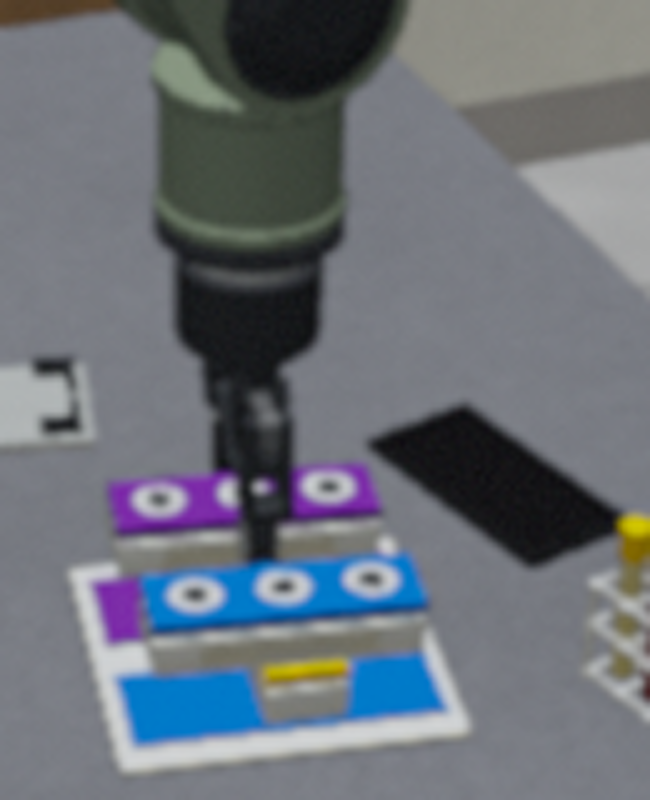

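The fingers straddle purple and are clear of blue. Closing.

Call:
arm_command([
  [[0, 0, 0, 0, 0, 0, 0], [0, 0, 0, 0, 0, 0, 0], [0, 0, 0, 0, 0, 0, 0], [0, 0, 0, 0, 0, 0, 0], [0, 0, 0, 0, 0, 0, 0], [0, 0, 0, 0, 0, 0, 0], [0, 0, 0, 0, 0, 0, 0], [0, 0, 0, 0, 0, 0, 0]],
], force=40)

```text
t: 4.27
position: [0.5813, 0.0499, 0.0471]
ee_rot: [-0.44, 0.553, 0.44, 0.554]
force: [-2.2, 0.2, 7.2]
gripper_width: 0.512
```

Call:
arm_command([
  [[0, 0, 0, 0, 0, 0.1, 0], [0, 0, 0, 0, 0, 0.2, 0], [0, 0, 0, 0, 0, 0.3, 0], [0, 0, 0, 0, 0, 0.4, 0], [0, 0, 0, 0, 0, 0.4, 0], [0, 0, 0, 0, 0, 0.4, 0], [0, 0, 0, 0, 0, 0.2, 0], [0, 0, 0, 0, 0, 0, 0]],
])

```text
t: 4.93
position: [0.5819, 0.05, 0.1085]
ee_rot: [-0.441, 0.553, 0.44, 0.554]
force: [-0.1, 1.0, -2.0]
gripper_width: 0.509
```

```bash
python3 - <<'E'
from h import *
c=arm.camera("side"); big(c,"pics/s3.png",(270,120,400,310),4)
a=np.radians(-4.4); ex=np.array([np.cos(a),np.sin(a)]);ey=np.array([-ex[1],ex[0]])
P=np.array([518.5,-308.8]); print(P+45*ey,P-45*ey)
q=P-45*ey; need(q[0],q[1],110,85.6)
print(arm.sense()["joint_pos"].round(2) if hasattr(arm.sense()["joint_pos"],'round') else arm.sense()["joint_pos"])
E
```

```text
[ 521.95235627 -263.93262615] [ 515.04764373 -353.66737385]
tcp [581.4  50.  107.4] jaw 76.99 down [ 0.001  0.    -1.   ] shift units [ -2.212 -13.456   0.087] mm 409.1 turn units 0.0478 deg 8.61
[-0.24  0.62  0.07  1.82 -0.06  0.71  1.21]
```

View pics/s3.png

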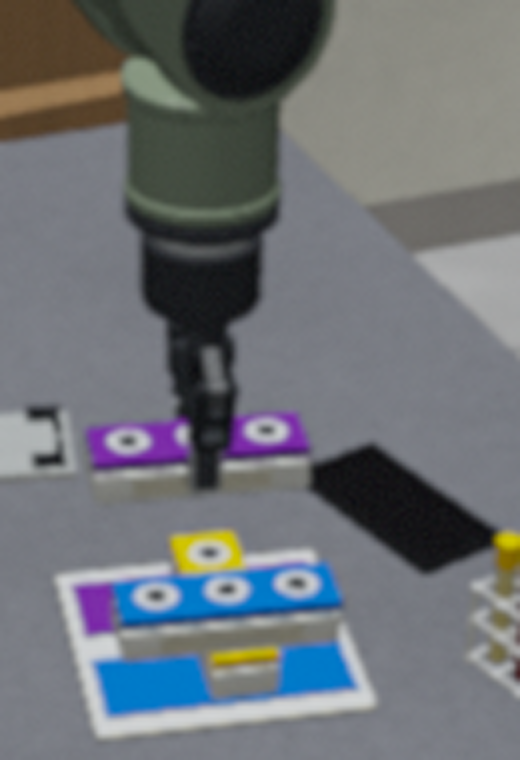

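Purple is lifted level, and yellow and blue look unmoved. Carrying it to the far pad slot.

Call:
arm_command([
  [[0, 0, 0, 0, -0.2, 0.3, 0], [0, 0, 0.003, -0.1, -0.6, 0.3, 0], [0, 0, 0.003, -0.15, -0.85, 0.2, 0], [0, 0, 0.003, -0.15, -0.85, 0.2, 0], [0, 0, 0.003, -0.15, -0.85, 0, 0], [0, 0, 0.003, -0.15, -0.85, 0, 0], [0, 0, 0.003, -0.15, -0.85, 0, 0], [0, 0, 0.003, -0.15, -0.85, 0, 0]],
])

```text
t: 5.65
position: [0.5503, -0.1288, 0.1365]
ee_rot: [-0.458, 0.539, 0.458, 0.538]
force: [0.3, 0.0, -2.1]
gripper_width: 0.507
```

Call:
arm_command([
  [[0, 0, 0.003, -0.15, -0.85, 0, 0], [0, 0, 0.003, -0.15, -0.85, 0, 0], [0, 0, 0.003, -0.15, -0.85, 0, 0], [0, 0, 0.003, -0.15, -0.85, 0, 0], [0, 0, 0.003, -0.15, -0.85, -0.2, 0], [0, 0, 0.003, -0.15, -0.85, -0.5, 0], [0, 0, 0.003, -0.15, -0.85, -0.6, 0], [0, 0, 0.003, -0.15, -0.85, -0.6, 0]],
])

```text
t: 6.32
position: [0.5142, -0.3328, 0.079]
ee_rot: [-0.478, 0.521, 0.478, 0.521]
force: [1.1, -0.5, -1.3]
gripper_width: 0.505
```

Call:
arm_command([
  [[0, 0, 0.003, 0, -0.7, -0.6, 0], [0, 0, 0, 0, -0.3, -0.3, 0], [0, 0, 0, 0, 0, 0, 0]],
])

```text
t: 6.57
position: [0.5129, -0.3632, 0.0503]
ee_rot: [-0.479, 0.52, 0.481, 0.519]
force: [0.4, 1.1, -0.8]
gripper_width: 0.51
```

```bash
python3 - <<'E'
from h import *
need(515,-353.7,10,85.6)
c=arm.camera("side"); big(c,"pics/s4.png",(260,230,420,430),4)
print(np.round(arm.sense()["joint_pos"],2))
E
```

```text
tcp [ 512.9 -363.2   50.3] jaw 85.45 down [-0.003  0.001 -1.   ] shift units [ 0.071  0.316 -1.342] mm 41.4 turn units 0.0008 deg 0.15
[ 0.5   0.75  0.02  1.71 -0.02  0.68  2.03]
```

View pics/s4.png

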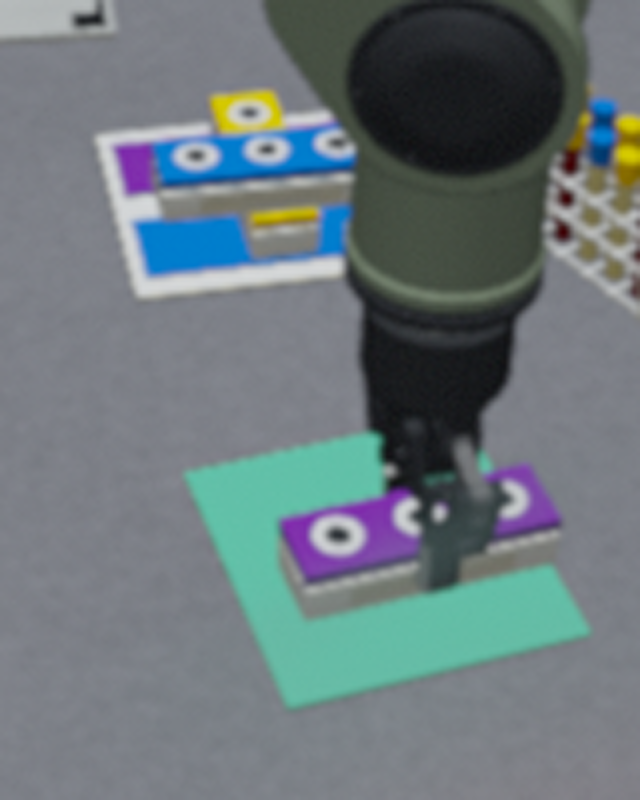

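Call:
arm_command([
  [[0, 0, 0.001, 0.07, 0.3, -0.4, 0], [0, 0, 0, 0, 0, -0.4, 0], [0, 0, 0, 0, 0, -0.3, 0], [0, 0, 0, 0, 0, -0.2, 0], [0, 0, 0, 0, 0, -0.05, 0], [0, 0, 0, 0, 0, 0, 0], [0, 0, 0, 0, 0, 0, 0]],
])

```text
t: 7.2
position: [0.5171, -0.3524, 0.0123]
ee_rot: [-0.481, 0.518, 0.481, 0.518]
force: [0.3, -0.6, -1.2]
gripper_width: 0.505
```

Call:
arm_command([
  [[0, 0, 0, 0, 0, -0.05, 0], [0, 0, 0, 0, 0, -0.04, 0], [0, 0, 0, 0, 0, 0, 0]],
])

```text
t: 7.45
position: [0.5173, -0.3523, 0.0097]
ee_rot: [-0.482, 0.518, 0.481, 0.518]
force: [-0.9, -0.3, 2.3]
gripper_width: 0.507
```

Contact shows as +2.3 N upward. Opening, then lifting.

Call:
arm_command([
  [[0, 0, 0, 0, 0, 0, 1], [0, 0, 0, 0, 0, 0, 1], [0, 0, 0, 0, 0, 0, 1], [0, 0, 0, 0, 0, 0, 1], [0, 0, 0, 0, 0, 0, 1], [0, 0, 0, 0, 0, 0, 1]],
])

```text
t: 7.95
position: [0.5171, -0.3521, 0.0093]
ee_rot: [-0.481, 0.518, 0.481, 0.518]
force: [0.1, 0.2, -0.1]
gripper_width: 1.0
```

Call:
arm_command([
  [[0, 0, 0, 0, 0, 0.3, 1], [0, 0, 0, 0, 0, 0.7, 1], [0, 0, 0, 0, 0, 0.9, 1], [0, 0, 0, 0, 0, 0.9, 1], [0, 0, 0, 0, 0, 0.9, 1], [0, 0, 0, 0, 0, 0.6, 1], [0, 0, 0, 0, 0, 0, 1]],
])

```text
t: 8.53
position: [0.5186, -0.3532, 0.143]
ee_rot: [-0.483, 0.517, 0.479, 0.519]
force: [0.0, -0.2, -0.7]
gripper_width: 1.003
```

```bash
python3 - <<'E'
from h import *
need(566.8,-34.5,137,77.4)
E
```

```text
tcp [ 518.6 -353.2  143. ] jaw 85.8 down [ 0.005 -0.003 -1.   ] shift units [ 1.606 10.622 -0.2  ] mm 322.3 turn units -0.0467 deg -8.4
```

Call:
arm_command([
  [[0, 0, -0.003, 0.1, 0.6, 0, 1], [0, 0, -0.003, 0.1, 0.7, 0, 1], [0, 0, -0.003, 0.1, 0.7, 0, 1], [0, 0, -0.003, 0.1, 0.7, 0, 1], [0, 0, -0.003, 0.1, 0.7, 0, 1], [0, 0, -0.003, 0.1, 0.7, 0, 1], [0, 0, -0.003, 0.1, 0.7, 0, 1], [0, 0, -0.003, 0.1, 0.7, 0, 1]],
])

```text
t: 9.2
position: [0.541, -0.1861, 0.1385]
ee_rot: [-0.461, 0.536, 0.461, 0.536]
force: [-0.1, 0.8, 0.4]
gripper_width: 1.001
```

Call:
arm_command([
  [[0, 0, -0.003, 0.1, 0.7, 0, 1], [0, 0, -0.003, 0.1, 0.7, 0, 1], [0, 0, -0.003, 0.1, 0.7, 0, 1], [0, 0, -0.003, 0.1, 0.7, 0, 1], [0, 0, -0.003, 0.1, 0.7, 0, 1], [0, 0, -0.003, 0.1, 0.7, 0, 1], [0, 0, -0.003, 0.1, 0.7, 0, 1], [0, 0, 0, 0.1, 0.3, 0, 1]],
])

```text
t: 9.87
position: [0.5651, -0.0281, 0.1384]
ee_rot: [-0.444, 0.55, 0.444, 0.55]
force: [-0.4, -0.0, 0.5]
gripper_width: 0.996
```

Call:
arm_command([
  [[0, 0, 0, 0, 0, 0, 1], [0, 0, 0, 0, 0, 0, 1]],
])

```text
t: 10.03
position: [0.5651, -0.0315, 0.1383]
ee_rot: [-0.444, 0.551, 0.444, 0.55]
force: [-0.8, -0.1, -0.2]
gripper_width: 1.0
```

```bash
python3 - <<'E'
from h import *
need(566.8,-34.5,46,77.4)
c=arm.camera("side"); big(c,"pics/s5.png",(260,200,420,400),4)
E
```

```text
tcp [565.1 -31.5 138.3] jaw 77.76 down [-0. -0. -1.] shift units [ 0.057 -0.101 -3.078] mm 92.4 turn units -0.002 deg -0.36
```

View pics/s5.png

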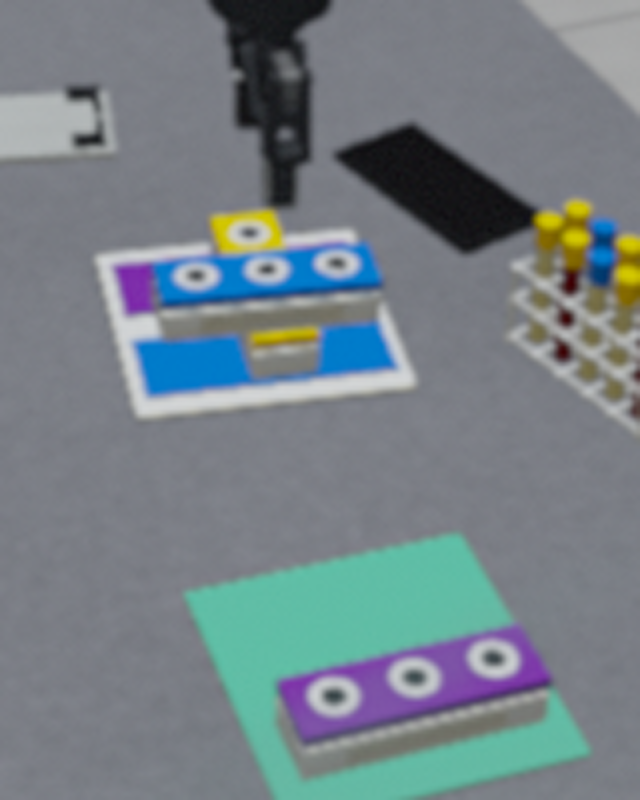

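Purple lies flat on the pad. Blue is next.

Call:
arm_command([
  [[0, 0, -0.002, 0.06, -0.1, -0.4, 1], [0, 0, 0, 0, 0, -0.6, 1], [0, 0, 0, 0, 0, -0.6, 1], [0, 0, 0, 0, 0, -0.5, 1], [0, 0, 0, 0, 0, -0.4, 1], [0, 0, 0, 0, 0, -0.3, 1], [0, 0, 0, 0, 0, -0.2, 1], [0, 0, 0, 0, 0, -0.07, 1]],
])

```text
t: 10.75
position: [0.5666, -0.0345, 0.0453]
ee_rot: [-0.442, 0.552, 0.442, 0.552]
force: [-0.1, -0.3, 0.4]
gripper_width: 0.999
```

Call:
arm_command([
  [[0, 0, 0, 0, 0, 0, 1], [0, 0, 0, 0, 0, 0, 1]],
])

```text
t: 10.92
position: [0.5672, -0.0342, 0.0467]
ee_rot: [-0.442, 0.552, 0.442, 0.552]
force: [-0.6, 0.3, 0.5]
gripper_width: 1.002
```

Call:
arm_command([
  [[0, 0, 0, 0, 0, 0, 0], [0, 0, 0, 0, 0, 0, 0], [0, 0, 0, 0, 0, 0, 0], [0, 0, 0, 0, 0, 0, 0], [0, 0, 0, 0, 0, 0, 0], [0, 0, 0, 0, 0, 0, 0], [0, 0, 0, 0, 0, 0, 0], [0, 0, 0, 0, 0, 0, 0]],
])

```text
t: 11.58
position: [0.5671, -0.0341, 0.0467]
ee_rot: [-0.442, 0.552, 0.442, 0.552]
force: [-2.4, 0.5, 7.1]
gripper_width: 0.512
```

Call:
arm_command([
  [[0, 0, 0, 0, 0, 0.1, 0], [0, 0, 0, 0, 0, 0.2, 0], [0, 0, 0, 0, 0, 0.4, 0], [0, 0, 0, 0, 0, 0.5, 0], [0, 0, 0, 0, 0, 0.5, 0], [0, 0, 0, 0, 0, 0.4, 0], [0, 0, 0, 0, 0, 0.2, 0], [0, 0, 0, 0, 0, 0, 0]],
])

```text
t: 12.25
position: [0.5676, -0.0341, 0.1169]
ee_rot: [-0.442, 0.551, 0.441, 0.553]
force: [1.0, -0.6, -2.5]
gripper_width: 0.512
```

```bash
python3 - <<'E'
from h import *
need(522,-263.9,110,85.6)
c=arm.camera("side"); big(c,"pics/s6.png",(260,150,420,350),4)
E
```

```text
tcp [567.6 -34.1 116.9] jaw 77.35 down [ 0.002  0.    -1.   ] shift units [-1.52  -7.66  -0.229] mm 234.4 turn units 0.0458 deg 8.25
```

View pics/s6.png

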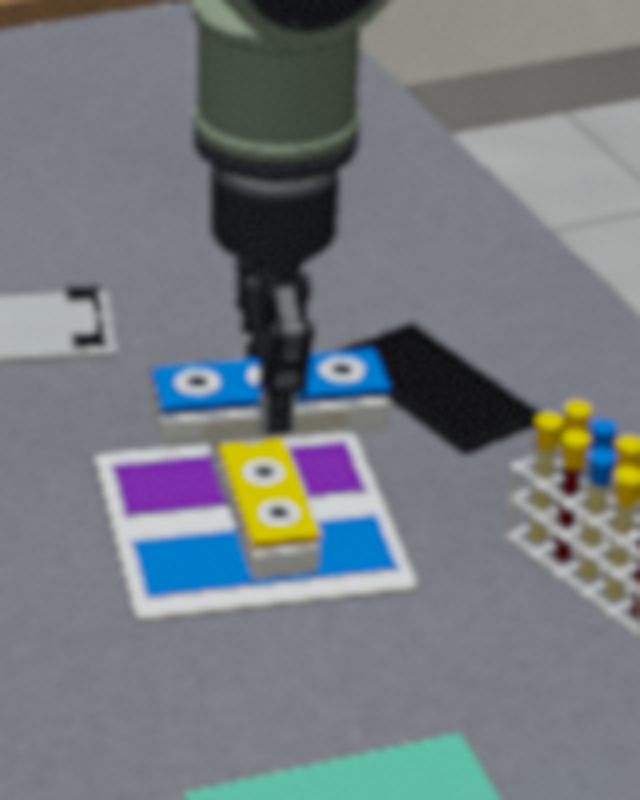

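Blue is lifted level and yellow has stayed in place. Carrying blue to the near pad slot.

Call:
arm_command([
  [[0, 0, 0.003, -0.1, -0.4, 0, 0], [0, 0, 0.003, -0.1, -0.6, 0, 0], [0, 0, 0.004, -0.1, -0.6, 0, 0], [0, 0, 0.004, -0.1, -0.6, 0, 0], [0, 0, 0.004, -0.1, -0.6, 0, 0], [0, 0, 0.004, -0.1, -0.6, 0, 0], [0, 0, 0.004, -0.1, -0.6, 0, 0], [0, 0, 0.004, -0.1, -0.6, 0, 0]],
])

```text
t: 12.97
position: [0.5422, -0.1729, 0.1143]
ee_rot: [-0.467, 0.531, 0.468, 0.53]
force: [-0.2, -0.1, -2.7]
gripper_width: 0.505
```

Call:
arm_command([
  [[0, 0, 0.004, -0.1, -0.6, -0.2, 0], [0, 0, 0.004, -0.1, -0.6, -0.3, 0], [0, 0, 0.004, -0.1, -0.6, -0.4, 0], [0, 0, 0.004, -0.1, -0.6, -0.4, 0], [0, 0, 0, -0.1, -0.4, -0.4, 0], [0, 0, 0, -0.1, -0.3, -0.4, 0], [0, 0, 0, -0.1, 0, -0.3, 0], [0, 0, 0, 0, 0, 0, 0]],
])

```text
t: 13.63
position: [0.5202, -0.2643, 0.0409]
ee_rot: [-0.479, 0.519, 0.482, 0.518]
force: [-0.9, 1.2, -1.8]
gripper_width: 0.51
```

```bash
python3 - <<'E'
from h import *
need(522,-263.9,10,85.6)
E
```

```text
tcp [ 520.2 -264.3   40.9] jaw 85.59 down [-0.003  0.002 -1.   ] shift units [ 0.059  0.013 -1.03 ] mm 31.0 turn units 0.0001 deg 0.01
```

Call:
arm_command([
  [[0, 0, 0, 0.06, 0, -0.3, 0], [0, 0, 0, 0, 0, -0.3, 0], [0, 0, 0, 0, 0, -0.2, 0], [0, 0, 0, 0, 0, -0.15, 0], [0, 0, 0, 0, 0, -0.05, 0], [0, 0, 0, 0, 0, 0, 0], [0, 0, 0, 0, 0, 0, 0]],
])

```text
t: 14.22
position: [0.5238, -0.2651, 0.0134]
ee_rot: [-0.481, 0.519, 0.481, 0.519]
force: [-0.0, 0.5, -1.7]
gripper_width: 0.509
```

Call:
arm_command([
  [[0, 0, 0, 0, 0, -0.06, 0], [0, 0, 0, 0, 0, -0.05, 0], [0, 0, 0, 0, 0, -0.02, 0], [0, 0, 0, 0, 0, 0, 0]],
])

```text
t: 14.55
position: [0.5237, -0.2651, 0.0093]
ee_rot: [-0.481, 0.519, 0.481, 0.519]
force: [0.4, -0.9, -2.4]
gripper_width: 0.505
```

Call:
arm_command([
  [[0, 0, 0, 0, 0, -0.03, 0], [0, 0, 0, 0, 0, 0, 0]],
])

```text
t: 14.72
position: [0.5237, -0.2652, 0.0092]
ee_rot: [-0.481, 0.519, 0.48, 0.519]
force: [-5.0, 2.1, 15.6]
gripper_width: 0.505
```

Contact is firm at 15.6 N. Releasing.

Call:
arm_command([
  [[0, 0, 0, 0, 0, 0, 1], [0, 0, 0, 0, 0, 0, 1], [0, 0, 0, 0, 0, 0, 1], [0, 0, 0, 0, 0, 0, 1], [0, 0, 0, 0, 0, 0, 1], [0, 0, 0, 0, 0, 0, 1]],
])

```text
t: 15.22
position: [0.5237, -0.2651, 0.0083]
ee_rot: [-0.481, 0.519, 0.481, 0.519]
force: [0.1, -0.2, 0.1]
gripper_width: 1.0
```

Call:
arm_command([
  [[0, 0, 0, 0, 0, 0.3, 1], [0, 0, 0, 0, 0, 0.7, 1], [0, 0, 0, 0, 0, 0.9, 1], [0, 0, 0, 0, 0, 0.9, 1], [0, 0, 0, 0, 0, 0.9, 1], [0, 0, 0, 0, 0, 0.6, 1], [0, 0, 0, 0, 0, 0, 1]],
])

```text
t: 15.8
position: [0.5253, -0.2659, 0.1419]
ee_rot: [-0.482, 0.518, 0.479, 0.52]
force: [-0.5, -0.4, -1.0]
gripper_width: 0.996
```

```bash
python3 - <<'E'
from h import *
c=arm.camera("top"); big(c,"pics/t7.png",(290,195,530,325),3)
c=arm.camera("side"); big(c,"pics/s7.png",(260,220,420,420),4)
need(583,7.6,130,-11)
E
```

```text
tcp [ 523.9 -265.2  138.4] jaw 85.63 down [ 0.001 -0.001 -1.   ] shift units [ 1.97   9.095 -0.28 ] mm 279.3 turn units 0.4632 deg 83.37
```

View pics/t7.png

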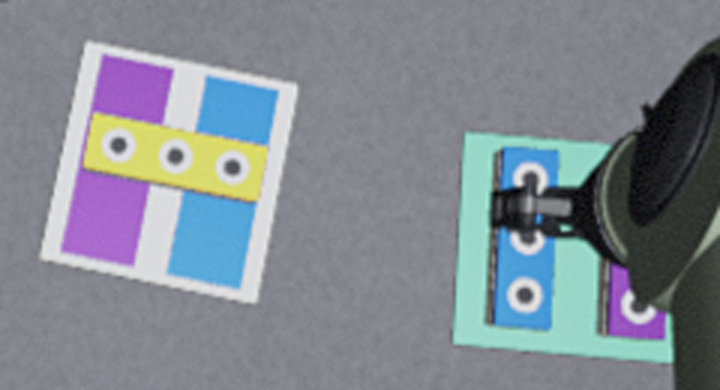

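View pics/s7.png

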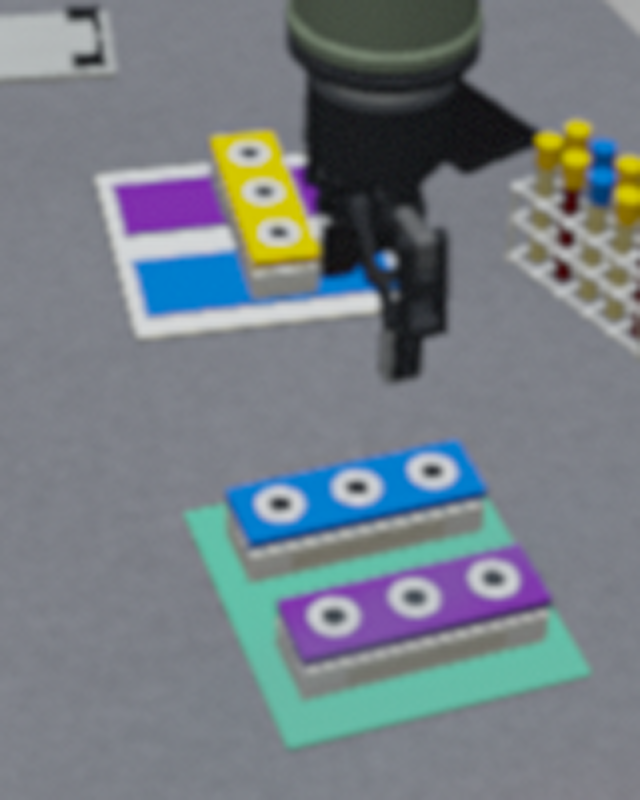

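Both are flat on the pad, and yellow is in place with all three ports visible. Measuring yellow and the strips.

```bash
cat >> h.py <<'E'
def ports(c,guess,z):
    im=c["color"].mean(2); out=[]
    for u,v in guess:
        for _ in range(3):
            U,V=np.meshgrid(np.arange(int(u)-4,int(u)+6),np.arange(int(v)-4,int(v)+6))
            w=np.clip(150-im[V,U],0,None)*(np.hypot(U-u,V-v)<2.8)
            u,v=(U*w).sum()/w.sum(),(V*w).sum()/w.sum()
        out.append([u,v])
    w=ray(c,out,z)*1000; d=w[0]-w[-1]
    print("ports",w.round(1).tolist(),"centre",w.mean(0).round(1),"yaw",np.degrees(np.arctan2(d[1],d[0])).round(2))
E
python3 - <<'E'
from h import *
c=arm.camera("top")
ports(c,[(290+119/3,195+146/3),(290+175/3,195+156/3),(290+232/3,195+167/3)],.0415)
h=cv2.cvtColor(c["color"],cv2.COLOR_RGB2HSV);H,S,V=[h[...,i].astype(int) for i in range(3)]
for n,hh in(("blue",103),("purple",140)):
    m=(abs(H-hh)<10)&(S>80); m[:200]=0;m[300:]=0;m[:,:295]=0;m[:,400:]=0
    p=cv2.convexHull(np.argwhere(m)[:,::-1].astype(np.int32))[:,0]
    w=ray(c,p,.0075)*1000; print(n,cv2.minAreaRect(w.astype(np.float32)))
print("plate",rect(c,((V>185)|(S>60)),.006,(295,200,400,300)))
E
```

```text
ports [[591.6, 51.9], [583.3, 7.5], [574.8, -36.8]] centre [583.2   7.5] yaw 79.29
blue ((567.4776611328125, -32.4349250793457), (58.9039421081543, 162.0633544921875), 78.72713470458984)
purple ((584.3845825195312, 51.88966369628906), (58.18180847167969, 161.5159149169922), 78.54192352294922)
plate (array([575.4,   9.9, 179.5, 174.8, -11.3]), np.int32(5287))
```

Call:
arm_command([
  [[0, 0, -0.035, 0.1, 0.4, 0, 1], [0, 0, -0.035, 0.15, 0.6, 0, 1], [0, 0, -0.035, 0.15, 0.6, 0, 1], [0, 0, -0.035, 0.15, 0.6, 0, 1], [0, 0, -0.035, 0.15, 0.6, 0, 1], [0, 0, -0.035, 0.15, 0.6, 0, 1], [0, 0, -0.035, 0.15, 0.6, 0, 1], [0, 0, -0.035, 0.15, 0.6, 0, 1]],
])

```text
t: 16.62
position: [0.5577, -0.1261, 0.1364]
ee_rot: [-0.212, 0.675, 0.212, 0.674]
force: [0.2, -0.3, 0.3]
gripper_width: 0.999
```

Call:
arm_command([
  [[0, 0, -0.035, 0.15, 0.6, 0, 1], [0, 0, -0.035, 0.15, 0.6, 0, 1], [0, 0, -0.035, 0.15, 0.6, 0, 1], [0, 0, -0.035, 0.15, 0.6, 0, 1], [0, 0, -0.035, 0.15, 0.6, 0, 1], [0, 0, -0.035, 0.15, 0.6, 0, 1], [0, 0, -0.035, 0, 0.6, 0, 1], [0, 0, -0.01, 0, 0.3, 0, 1]],
])

```text
t: 17.28
position: [0.5847, 0.0104, 0.1361]
ee_rot: [0.067, 0.705, -0.068, 0.703]
force: [0.2, 1.1, -1.6]
gripper_width: 1.001
```

Call:
arm_command([
  [[0, 0, 0, 0, 0, 0, 1], [0, 0, 0, 0, 0, 0, 1], [0, 0, 0, 0, 0, 0, 1]],
])

```text
t: 17.53
position: [0.5849, 0.0068, 0.137]
ee_rot: [0.065, 0.704, -0.066, 0.704]
force: [-0.4, 0.0, 0.0]
gripper_width: 0.998
```

```bash
python3 - <<'E'
from h import *
need(583.2,7.5,14,-10.7)
print(np.round(arm.sense()["joint_pos"],2))
E
```

```text
tcp [584.9   6.8 137. ] jaw -10.62 down [-0.001 -0.001 -1.   ] shift units [-0.057  0.024 -4.1  ] mm 123.0 turn units -0.0004 deg -0.08
[-0.44  0.63  0.47  1.81 -0.38  0.8   0.04]
```

Call:
arm_command([
  [[0, 0, 0, -0.06, 0.02, -0.6, 1], [0, 0, 0, 0, 0, -0.8, 1], [0, 0, 0, 0, 0, -0.8, 1], [0, 0, 0, 0, 0, -0.7, 1], [0, 0, 0, 0, 0, -0.5, 1], [0, 0, 0, 0, 0, -0.3, 1], [0, 0, 0, 0, 0, -0.2, 1], [0, 0, 0, 0, 0, -0.1, 1]],
])

```text
t: 18.2
position: [0.5833, 0.0077, 0.017]
ee_rot: [0.066, 0.704, -0.066, 0.704]
force: [0.2, 0.3, 0.5]
gripper_width: 1.002
```

Call:
arm_command([
  [[0, 0, 0, 0, 0, 0, 1], [0, 0, 0, 0, 0, 0, 1], [0, 0, 0, 0, 0, 0, 1]],
])

```text
t: 18.45
position: [0.5838, 0.0085, 0.0182]
ee_rot: [0.066, 0.704, -0.066, 0.704]
force: [-0.6, -0.6, 0.2]
gripper_width: 1.003
```

Call:
arm_command([
  [[0, 0, 0, 0, 0, -0.08, 1], [0, 0, 0, 0, 0, -0.08, 1], [0, 0, 0, 0, 0, 0, 1]],
])

```text
t: 18.7
position: [0.5833, 0.0086, 0.0123]
ee_rot: [0.066, 0.704, -0.066, 0.704]
force: [0.4, -0.1, -0.0]
gripper_width: 1.004
```

Call:
arm_command([
  [[0, 0, 0, 0, 0, 0, 0], [0, 0, 0, 0, 0, 0, 0], [0, 0, 0, 0, 0, 0, 0], [0, 0, 0, 0, 0, 0, 0], [0, 0, 0, 0, 0, 0, 0], [0, 0, 0, 0, 0, 0, 0], [0, 0, 0, 0, 0, 0, 0], [0, 0, 0, 0, 0, 0, 0]],
])

```text
t: 19.37
position: [0.5835, 0.0085, 0.0128]
ee_rot: [0.066, 0.704, -0.066, 0.704]
force: [-1.6, -0.9, 5.4]
gripper_width: 0.509
```

Call:
arm_command([
  [[0, 0, 0, 0, 0, 0.1, 0], [0, 0, 0, 0, 0, 0.3, 0], [0, 0, 0, 0, 0, 0.5, 0], [0, 0, 0, 0, 0, 0.6, 0], [0, 0, 0, 0, 0, 0.6, 0], [0, 0, 0, 0, 0, 0.5, 0], [0, 0, 0, 0, 0, 0.3, 0], [0, 0, 0, 0, 0, 0, 0]],
])

```text
t: 20.03
position: [0.5842, 0.0086, 0.1016]
ee_rot: [0.066, 0.703, -0.065, 0.705]
force: [-0.3, 0.3, -2.3]
gripper_width: 0.506
```

```bash
python3 - <<'E'
from h import *
# bay pose via 4 bracket fit: dark pixels in hull
c=arm.camera("top"); g=c["color"].mean(2)
big(c,"pics/t8.png",(180,195,420,345),3)
h=cv2.cvtColor(c["color"],cv2.COLOR_RGB2HSV);H,S,V=[h[...,i].astype(int) for i in range(3)]
print("bay",rect(c,(V>160)&(S<40),.006,(185,235,265,340)))
need(485.9,295.7,90,74.5)
E
```

```text
bay (array([486.4, 296. , 182. ,  84.8, -15.5]), np.int32(2490))
tcp [583.7   8.7 100.3] jaw -10.65 down [ 0.001  0.    -1.   ] shift units [-3.261  9.567 -0.343] mm 303.4 turn units 0.4731 deg 85.15
```

View pics/t8.png

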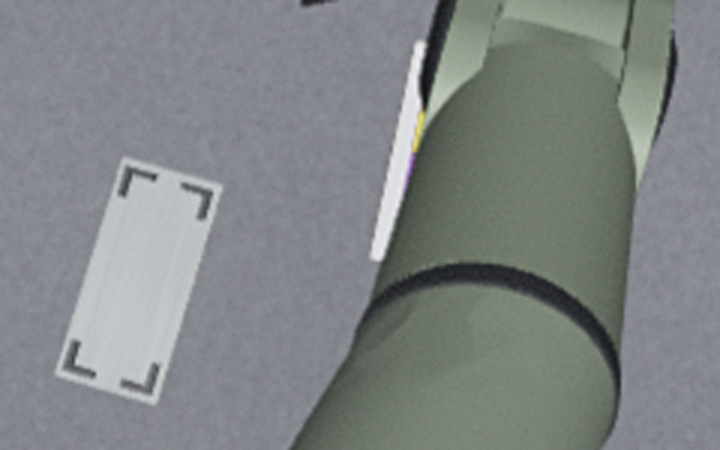

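Call:
arm_command([
  [[0, 0, 0.03, -0.15, 0.4, 0, 0], [0, 0, 0.034, -0.22, 0.65, 0, 0], [0, 0, 0.034, -0.22, 0.65, 0, 0], [0, 0, 0.034, -0.22, 0.65, 0, 0], [0, 0, 0.034, -0.22, 0.65, 0, 0], [0, 0, 0.034, -0.22, 0.65, 0, 0], [0, 0, 0.034, -0.22, 0.65, 0, 0], [0, 0, 0.034, -0.22, 0.65, 0, 0]],
])

```text
t: 20.75
position: [0.5318, 0.1578, 0.0986]
ee_rot: [-0.229, 0.669, 0.23, 0.668]
force: [0.8, 0.0, -2.0]
gripper_width: 0.508
```

Call:
arm_command([
  [[0, 0, 0.034, -0.22, 0.65, 0, 0], [0, 0, 0.034, -0.22, 0.65, 0, 0], [0, 0, 0.034, -0.22, 0.65, 0, 0], [0, 0, 0.034, -0.22, 0.65, 0, 0], [0, 0, 0.034, -0.22, 0.65, 0, 0], [0, 0, 0.034, -0.22, 0.65, 0, 0], [0, 0, 0, -0.22, 0.5, 0, 0], [0, 0, 0, -0.1, 0.2, 0, 0]],
])

```text
t: 21.42
position: [0.4819, 0.2971, 0.0985]
ee_rot: [-0.427, 0.563, 0.428, 0.563]
force: [0.1, -0.6, -1.9]
gripper_width: 0.509
```

Call:
arm_command([
  [[0, 0, 0, 0, 0, 0, 0], [0, 0, 0, 0, 0, 0, 0], [0, 0, 0, 0, 0, 0, 0]],
])

```text
t: 21.67
position: [0.4839, 0.2937, 0.0993]
ee_rot: [-0.427, 0.564, 0.426, 0.564]
force: [0.2, -1.0, -2.6]
gripper_width: 0.509
```

```bash
python3 - <<'E'
from h import *
need(485.3,296,45,74.5)
c=arm.camera("top"); big(c,"pics/t9.png",(180,195,420,345),3)
c=arm.camera("side"); big(c,"pics/s9.png",(200,150,360,330),4)
E
```

```text
tcp [483.9 293.7  99.3] jaw 74.2 down [-0.    -0.001 -1.   ] shift units [ 0.047  0.077 -1.809] mm 54.3 turn units 0.0017 deg 0.3
```

View pics/s9.png

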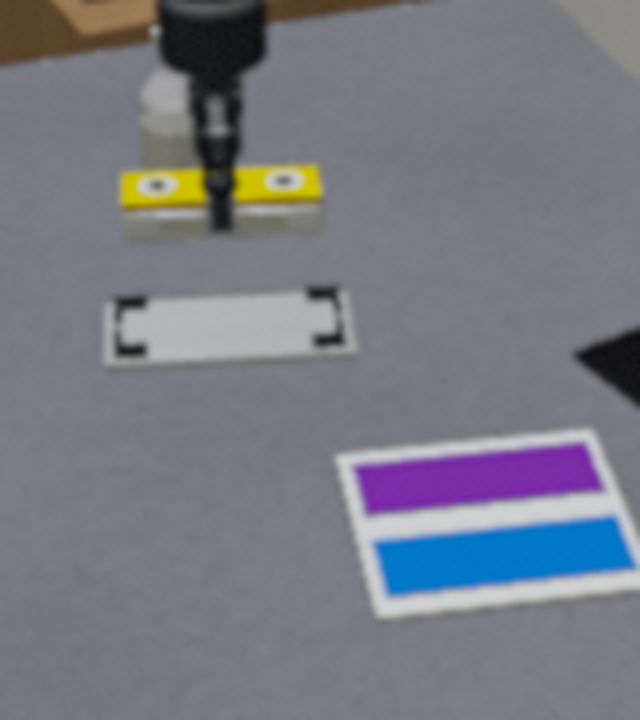

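View pics/t9.png

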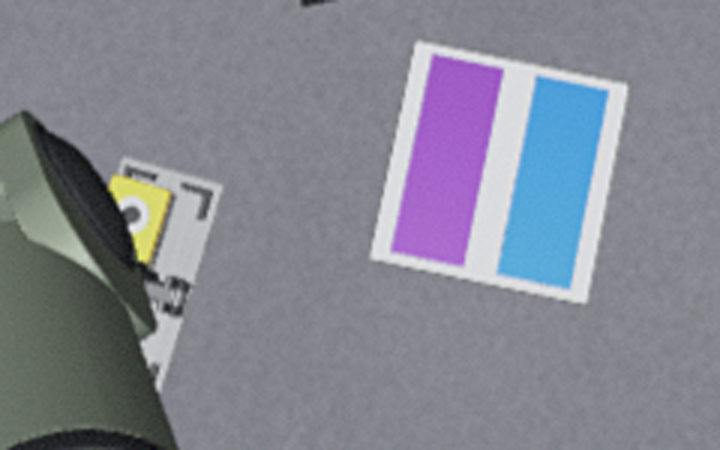

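Call:
arm_command([
  [[0, 0, 0.002, 0.05, 0.08, -0.4, 0], [0, 0, 0, 0, 0, -0.6, 0], [0, 0, 0, 0, 0, -0.6, 0], [0, 0, 0, 0, 0, -0.4, 0], [0, 0, 0, 0, 0, -0.3, 0], [0, 0, 0, 0, 0, -0.2, 0], [0, 0, 0, 0, 0, -0.1, 0], [0, 0, 0, 0, 0, 0, 0]],
])

```text
t: 22.43
position: [0.485, 0.2973, 0.0213]
ee_rot: [-0.429, 0.562, 0.429, 0.562]
force: [-0.5, 0.1, -2.5]
gripper_width: 0.506
```

Call:
arm_command([
  [[0, 0, 0, 0, 0, 0, 0], [0, 0, 0, 0, 0, 0, 0]],
])

```text
t: 22.6
position: [0.4853, 0.2976, 0.0222]
ee_rot: [-0.429, 0.562, 0.429, 0.563]
force: [-0.1, -0.0, -1.8]
gripper_width: 0.508
```

```bash
python3 - <<'E'
from h import *
need(485.3,296,11.5,74.5)
c=arm.camera("side"); big(c,"pics/s10.png",(200,170,320,260),6)
c=arm.camera("top")
h=cv2.cvtColor(c["color"],cv2.COLOR_RGB2HSV);H,S,V=[h[...,i].astype(int) for i in range(3)]
for n,hh in(("blue",103),("purple",140)):
    print(n,rect(c,(abs(H-hh)<10)&(S>80),.0075,(295,200,400,300)))
E
```

```text
tcp [485.3 297.6  22.2] jaw 74.65 down [ 0.001  0.001 -1.   ] shift units [-0.001 -0.054 -0.358] mm 10.9 turn units -0.0009 deg -0.15
blue (array([567.6, -32.6, 161.7,  58.7, -11.4]), np.int32(1653))
purple (array([584.3,  51.6, 161.5,  57.9, -11.3]), np.int32(1609))
```

View pics/s10.png

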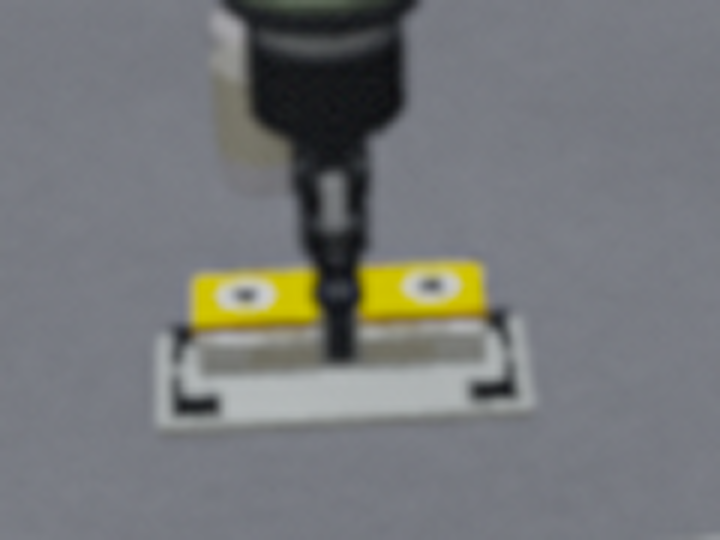

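The cassette is between the brackets, just above them. Lowering.

Call:
arm_command([
  [[0, 0, 0, 0, -0.05, -0.1, 0], [0, 0, 0, 0, 0, -0.1, 0], [0, 0, 0, 0, 0, -0.08, 0], [0, 0, 0, 0, 0, -0.06, 0], [0, 0, 0, 0, 0, 0, 0], [0, 0, 0, 0, 0, 0, 0]],
])

```text
t: 23.2
position: [0.485, 0.2958, 0.0113]
ee_rot: [-0.429, 0.562, 0.429, 0.562]
force: [-0.2, -0.8, 0.2]
gripper_width: 0.508
```

Call:
arm_command([
  [[0, 0, 0, 0, 0, -0.02, 0], [0, 0, 0, 0, 0, 0, 0]],
])

```text
t: 23.37
position: [0.485, 0.2959, 0.0113]
ee_rot: [-0.429, 0.562, 0.429, 0.562]
force: [-4.5, -1.5, 14.7]
gripper_width: 0.507
```

Call:
arm_command([
  [[0, 0, 0, 0, 0, 0, 1], [0, 0, 0, 0, 0, 0, 1], [0, 0, 0, 0, 0, 0, 1], [0, 0, 0, 0, 0, 0, 1], [0, 0, 0, 0, 0, 0, 1], [0, 0, 0, 0, 0, 0, 1]],
])

```text
t: 23.87
position: [0.485, 0.2959, 0.0107]
ee_rot: [-0.429, 0.562, 0.429, 0.562]
force: [0.1, -0.1, -0.4]
gripper_width: 0.998
```

Call:
arm_command([
  [[0, 0, 0, 0, 0, 0.3, 1], [0, 0, 0, 0, 0, 0.7, 1], [0, 0, 0, 0, 0, 0.9, 1], [0, 0, 0, 0, 0, 0.9, 1], [0, 0, 0, 0, 0, 0.9, 1], [0, 0, 0, 0, 0, 0.6, 1], [0, 0, 0, 0, 0, 0, 1]],
])

```text
t: 24.45
position: [0.4865, 0.2968, 0.1442]
ee_rot: [-0.429, 0.56, 0.429, 0.564]
force: [1.1, 1.2, 0.6]
gripper_width: 0.999
```

```bash
python3 - <<'E'
from h import *
c=arm.camera("side"); big(c,"pics/s11.png",(200,170,320,260),6)
c=arm.camera("top"); big(c,"pics/t11.png",(420,220,540,330),6)
need(522,-265,140,85.6)
E
```

```text
tcp [485.2 296.1 140.8] jaw 74.65 down [ 0.001  0.001 -1.   ] shift units [  1.227 -18.702  -0.027] mm 562.3 turn units 0.0608 deg 10.95
```

View pics/s11.png

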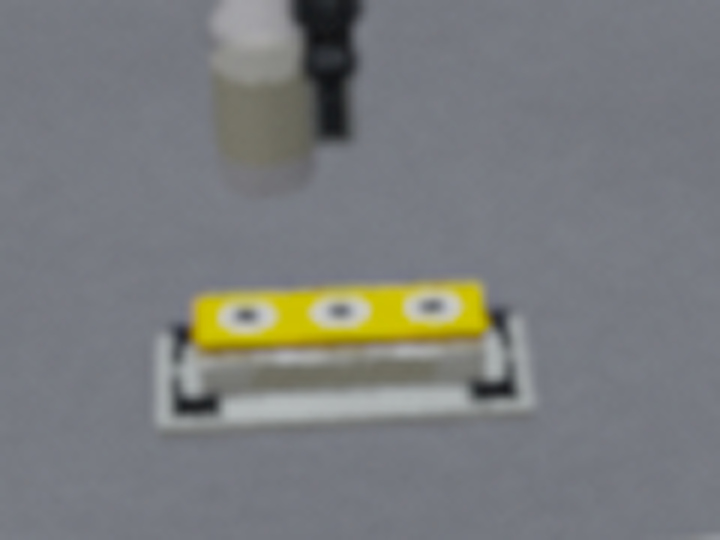

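View pics/t11.png

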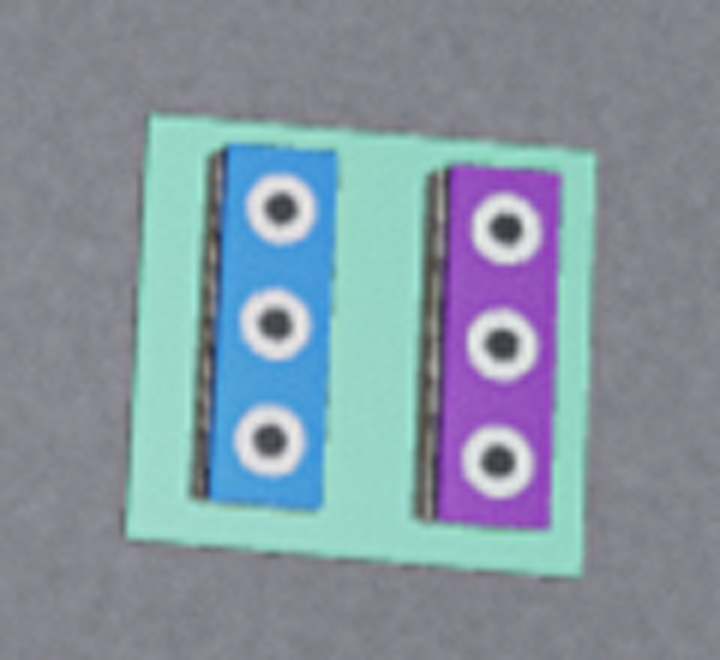

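Yellow is seated between the brackets. Blue and purple are clearly visible on the pad, so I measure their poses.

```bash
python3 - <<'E'
from h import *
c=arm.camera("top")
f=lambda P:[(420+x/6-.4,220+y/6-.4) for x,y in P]
ports(c,f([(281,208),(275,325),(270,440)]),.038)
ports(c,f([(506,228),(502,345),(498,461)]),.038)
E
```

```text
ports [[568.4, -268.4], [523.4, -265.0], [478.7, -261.7]] centre [ 523.5 -265. ] yaw -4.31
ports [[561.4, -355.5], [516.4, -352.1], [471.6, -348.9]] centre [ 516.4 -352.2] yaw -4.18
```

Call:
arm_command([
  [[0, 0, 0, 0.05, -0.4, 0, 1], [0, 0, 0, 0.05, -0.7, 0, 1], [0, 0, 0.003, 0.05, -0.8, 0, 1], [0, 0, 0.003, 0.05, -0.8, 0, 1], [0, 0, 0.003, 0.05, -0.8, 0, 1], [0, 0, 0.003, 0.05, -0.8, 0, 1], [0, 0, 0.003, 0.05, -0.8, 0, 1], [0, 0, 0.003, 0.05, -0.8, 0, 1]],
])

```text
t: 25.27
position: [0.4963, 0.1167, 0.139]
ee_rot: [-0.444, 0.551, 0.445, 0.549]
force: [-0.6, 0.5, -0.3]
gripper_width: 1.003
```

Call:
arm_command([
  [[0, 0, 0.003, 0.05, -0.8, 0, 1], [0, 0, 0.003, 0.05, -0.8, 0, 1], [0, 0, 0.003, 0.05, -0.8, 0, 1], [0, 0, 0.003, 0.05, -0.8, 0, 1], [0, 0, 0.003, 0.05, -0.8, 0, 1], [0, 0, 0.003, 0.05, -0.8, 0, 1], [0, 0, 0.003, 0.05, -0.8, 0, 1], [0, 0, 0.003, 0.05, -0.8, 0, 1]],
])

```text
t: 25.93
position: [0.508, -0.0751, 0.139]
ee_rot: [-0.465, 0.533, 0.465, 0.532]
force: [0.8, 0.2, -0.7]
gripper_width: 1.0
```

Call:
arm_command([
  [[0, 0, 0.003, 0.05, -0.8, 0, 1], [0, 0, 0.003, 0.05, -0.8, 0, 1], [0, 0, 0.003, 0.05, -0.8, 0, 1], [0, 0, 0.003, 0.05, -0.8, 0, 1], [0, 0, 0.003, 0.05, -0.8, 0, 1], [0, 0, 0.003, 0.05, -0.6, 0, 1], [0, 0, 0, 0.05, -0.2, 0, 1], [0, 0, 0, 0, 0, 0, 1]],
])

```text
t: 26.6
position: [0.5186, -0.2189, 0.139]
ee_rot: [-0.479, 0.521, 0.479, 0.52]
force: [-0.1, -0.4, 0.2]
gripper_width: 1.003
```

Call:
arm_command([
  [[0, 0, 0, 0, 0, 0, 1], [0, 0, 0, 0, 0, 0, 1]],
])

```text
t: 26.77
position: [0.5193, -0.2158, 0.1394]
ee_rot: [-0.48, 0.519, 0.48, 0.519]
force: [-0.1, 0.5, 0.7]
gripper_width: 0.998
```

```bash
python3 - <<'E'
from h import *
need(522,-265,140,85.6)
c=arm.camera("top"); big(c,"pics/t12.png",(180,195,420,345),3)
ports(c,[(0,0)]*0 or [(232,263),(226,286),(220,309)],.040)
E
```

```text
tcp [ 519.3 -215.8  139.4] jaw 85.51 down [-0.001  0.001 -1.   ] shift units [ 0.091 -1.639  0.019] mm 49.3 turn units 0.0005 deg 0.09h.py:40: RuntimeWarning: invalid value encountered in scalar divide
  u,v=(U*w).sum()/w.sum(),(V*w).sum()/w.sum()
Traceback (most recent call last):
  File "h.py", line 38, in ports
    U,V=np.meshgrid(np.arange(int(u)-4,int(u)+6),np.arange(int(v)-4,int(v)+6))
                              ~~~^^^
ValueError: cannot convert float NaN to integer
```

View pics/t12.png

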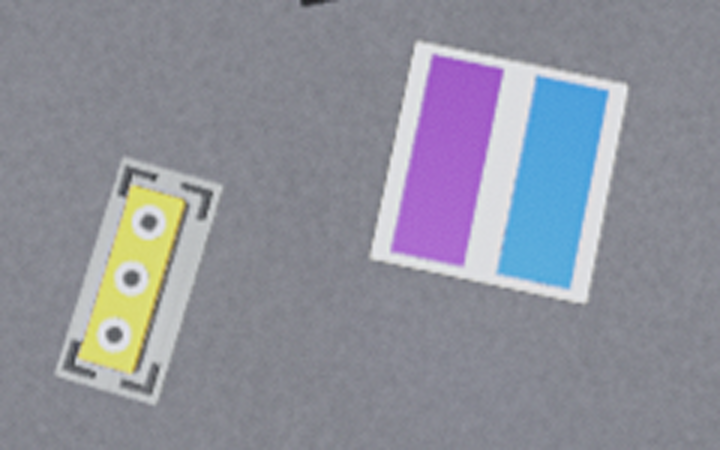

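Yellow shows at zoom (131,278) inside the four brackets. I'll measure it now and continue to blue.

```bash
python3 - <<'E'
from h import *
c=arm.camera("top")
ports(c,[(180+149/3,195+222/3),(180+131/3,195+278/3),(180+114/3,195+335/3)],.040)
E
```

```text
ports [[529.3, 283.7], [485.7, 295.8], [442.5, 307.5]] centre [485.9 295.7] yaw -15.33
```

Call:
arm_command([
  [[0, 0, 0, 0.07, -0.8, 0, 1], [0, 0, 0, 0.07, -0.84, -0.4, 1], [0, 0, 0, 0, 0, -0.8, 1], [0, 0, 0, 0, 0, -0.8, 1], [0, 0, 0, 0, 0, -0.8, 1], [0, 0, 0, 0, 0, -0.5, 1], [0, 0, 0, 0, 0, -0.3, 1], [0, 0, 0, 0, 0, 0, 1]],
])

```text
t: 27.53
position: [0.523, -0.2653, 0.0303]
ee_rot: [-0.479, 0.52, 0.481, 0.519]
force: [0.4, 0.8, 0.1]
gripper_width: 0.998
```

```bash
python3 - <<'E'
from h import *
need(523.5,-265,10,85.7)
E
```

```text
tcp [ 523.  -265.3   30.3] jaw 85.51 down [-0.002  0.001 -1.   ] shift units [ 0.016  0.009 -0.675] mm 20.3 turn units 0.0011 deg 0.19
```

Yellow's centre matches the bay centre within the measurement error (485.9, 295.7). Now gripping blue.

Call:
arm_command([
  [[0, 0, 0, 0, 0, -0.3, 1], [0, 0, 0, 0, 0, -0.2, 1], [0, 0, 0, 0, 0, -0.12, 1], [0, 0, 0, 0, 0, 0, 1], [0, 0, 0, 0, 0, 0, 1]],
])

```text
t: 27.95
position: [0.5238, -0.2664, 0.0134]
ee_rot: [-0.48, 0.519, 0.48, 0.519]
force: [-0.3, -0.2, 0.2]
gripper_width: 0.996
```

Call:
arm_command([
  [[0, 0, 0, 0, 0, 0, 0], [0, 0, 0, 0, 0, 0, 0], [0, 0, 0, 0, 0, 0, 0], [0, 0, 0, 0, 0, 0, 0], [0, 0, 0, 0, 0, 0, 0], [0, 0, 0, 0, 0, 0, 0], [0, 0, 0, 0, 0, 0, 0], [0, 0, 0, 0, 0, 0, 0]],
])

```text
t: 28.62
position: [0.5239, -0.2664, 0.0136]
ee_rot: [-0.48, 0.519, 0.48, 0.52]
force: [-0.9, 0.6, 4.9]
gripper_width: 0.507
```

Call:
arm_command([
  [[0, 0, 0, 0, 0, 0.1, 0], [0, 0, 0, 0, 0, 0.3, 0], [0, 0, 0, 0, 0, 0.5, 0], [0, 0, 0, 0, 0, 0.5, 0], [0, 0, 0, 0, 0, 0.4, 0], [0, 0, 0, 0, 0, 0.3, 0], [0, 0, 0, 0, 0, 0, 0], [0, 0, 0, 0, 0, 0, 0]],
])

```text
t: 29.28
position: [0.5238, -0.2663, 0.0765]
ee_rot: [-0.48, 0.519, 0.48, 0.52]
force: [-0.3, -0.9, -3.6]
gripper_width: 0.507
```

```bash
python3 - <<'E'
from h import *
need(567.6,-32.5,75,78.7)
E
```

```text
tcp [ 523.8 -266.3   76.5] jaw 85.46 down [ 0.001 -0.    -1.   ] shift units [ 1.46   7.794 -0.049] mm 237.9 turn units -0.0375 deg -6.76
```

Call:
arm_command([
  [[0, 0, -0.003, 0.1, 0.4, 0, 0], [0, 0, -0.003, 0.1, 0.65, 0, 0], [0, 0, -0.003, 0.11, 0.65, 0, 0], [0, 0, -0.003, 0.11, 0.65, 0, 0], [0, 0, -0.003, 0.11, 0.65, 0, 0], [0, 0, -0.003, 0.11, 0.65, 0, 0], [0, 0, -0.003, 0.11, 0.65, 0, 0], [0, 0, -0.003, 0.11, 0.65, 0, 0]],
])

```text
t: 29.95
position: [0.5491, -0.1168, 0.0753]
ee_rot: [-0.459, 0.538, 0.46, 0.537]
force: [-0.0, 0.3, -1.9]
gripper_width: 0.511
```

Call:
arm_command([
  [[0, 0, -0.003, 0.11, 0.65, 0, 0], [0, 0, -0.003, 0.12, 0.65, 0, 0], [0, 0, -0.003, 0.12, 0.65, 0, 0], [0, 0, -0.003, 0.12, 0.65, 0, 0], [0, 0, 0, 0.12, 0.3, -0.4, 0], [0, 0, 0, 0, 0, -0.5, 0], [0, 0, 0, 0, 0, 0, 0], [0, 0, 0, 0, 0, 0, 0]],
])

```text
t: 30.62
position: [0.5662, -0.0315, 0.0478]
ee_rot: [-0.449, 0.547, 0.45, 0.545]
force: [0.1, 0.5, -2.2]
gripper_width: 0.507
```

```bash
python3 - <<'E'
from h import *
need(567.6,-32.5,18,78.7)
c=arm.camera("side"); big(c,"pics/s13.png",(270,180,400,310),5)
E
```

```text
tcp [566.2 -31.5  47.8] jaw 78.96 down [-0.003 -0.001 -1.   ] shift units [ 0.047 -0.034 -0.994] mm 29.9 turn units -0.0014 deg -0.26
```

View pics/s13.png

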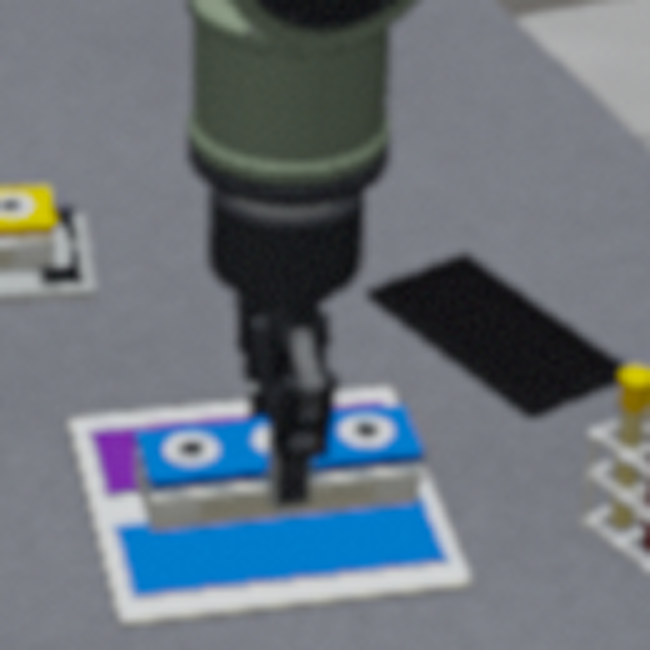

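Blue is level above the blue strip. Lowering it.

Call:
arm_command([
  [[0, 0, -0.001, 0.04, -0.03, -0.3, 0], [0, 0, 0, 0, 0, -0.3, 0], [0, 0, 0, 0, 0, -0.2, 0], [0, 0, 0, 0, 0, -0.1, 0], [0, 0, 0, 0, 0, -0.04, 0], [0, 0, 0, 0, 0, 0, 0], [0, 0, 0, 0, 0, 0, 0]],
])

```text
t: 31.25
position: [0.5685, -0.0317, 0.0211]
ee_rot: [-0.449, 0.546, 0.449, 0.546]
force: [0.8, 0.8, -2.5]
gripper_width: 0.505
```

Call:
arm_command([
  [[0, 0, 0, 0, 0, -0.06, 0], [0, 0, 0, 0, 0, -0.05, 0], [0, 0, 0, 0, 0, -0.02, 0], [0, 0, 0, 0, 0, 0, 0]],
])

```text
t: 31.58
position: [0.5684, -0.0317, 0.0171]
ee_rot: [-0.449, 0.546, 0.449, 0.546]
force: [0.3, -0.2, -2.2]
gripper_width: 0.505
```

Call:
arm_command([
  [[0, 0, 0, 0, 0, -0.03, 0], [0, 0, 0, 0, 0, 0, 0]],
])

```text
t: 31.75
position: [0.5685, -0.0317, 0.0171]
ee_rot: [-0.449, 0.546, 0.449, 0.547]
force: [-6.3, 0.9, 18.7]
gripper_width: 0.505
```

Call:
arm_command([
  [[0, 0, 0, 0, 0, 0, 1], [0, 0, 0, 0, 0, 0, 1], [0, 0, 0, 0, 0, 0, 1], [0, 0, 0, 0, 0, 0, 1], [0, 0, 0, 0, 0, 0, 1], [0, 0, 0, 0, 0, 0, 1]],
])

```text
t: 32.25
position: [0.5684, -0.0317, 0.0161]
ee_rot: [-0.449, 0.546, 0.449, 0.546]
force: [-0.1, -0.6, -0.1]
gripper_width: 1.004
```

Call:
arm_command([
  [[0, 0, 0, 0, 0, 0.3, 1], [0, 0, 0, 0, 0, 0.7, 1], [0, 0, 0, 0, 0, 0.9, 1], [0, 0, 0, 0, 0, 0.9, 1], [0, 0, 0, 0, 0, 0.9, 1], [0, 0, 0, 0, 0, 0.4, 1], [0, 0, 0, 0, 0, 0, 1], [0, 0, 0, 0, 0, 0, 1]],
])

```text
t: 32.92
position: [0.5686, -0.0317, 0.1401]
ee_rot: [-0.449, 0.546, 0.448, 0.547]
force: [0.0, 0.0, -0.0]
gripper_width: 0.999
```

```bash
python3 - <<'E'
from h import *
need(516.4,-352.2,140,85.8)
E
```

```text
tcp [568.6 -31.7 140.1] jaw 78.79 down [ 0.002  0.    -1.   ] shift units [-1.7410e+00 -1.0683e+01 -2.0000e-03] mm 324.7 turn units 0.0389 deg 7.01
```

Call:
arm_command([
  [[0, 0, 0.003, -0.1, -0.4, 0, 1], [0, 0, 0.003, -0.12, -0.75, 0, 1], [0, 0, 0.003, -0.12, -0.75, 0, 1], [0, 0, 0.003, -0.12, -0.75, 0, 1], [0, 0, 0.003, -0.12, -0.75, 0, 1], [0, 0, 0.003, -0.12, -0.75, 0, 1], [0, 0, 0.003, -0.12, -0.75, 0, 1], [0, 0, 0.003, -0.12, -0.75, 0, 1]],
])

```text
t: 33.58
position: [0.5393, -0.2021, 0.1381]
ee_rot: [-0.469, 0.529, 0.47, 0.529]
force: [0.9, 0.5, -0.5]
gripper_width: 1.001
```

Call:
arm_command([
  [[0, 0, 0.003, -0.12, -0.75, 0, 1], [0, 0, 0.003, -0.12, -0.75, 0, 1], [0, 0, 0.003, -0.12, -0.75, 0, 1], [0, 0, 0.003, -0.12, -0.75, 0, 1], [0, 0, 0.003, -0.12, -0.75, 0, 1], [0, 0, 0, -0.12, -0.75, 0, 1], [0, 0, 0, -0.1, -0.5, -0.3, 1], [0, 0, 0, 0, 0, 0, 1]],
])

```text
t: 34.25
position: [0.5131, -0.3543, 0.1278]
ee_rot: [-0.48, 0.52, 0.481, 0.518]
force: [-0.4, 0.0, -0.8]
gripper_width: 0.999
```

Call:
arm_command([
  [[0, 0, 0, 0, 0, -0.4, 1], [0, 0, 0, 0, 0, -0.5, 1], [0, 0, 0, 0, 0, -0.4, 1], [0, 0, 0, 0, 0, 0, 1], [0, 0, 0, 0, 0, 0, 1]],
])

```text
t: 34.67
position: [0.5154, -0.3503, 0.0902]
ee_rot: [-0.481, 0.518, 0.482, 0.518]
force: [-0.0, 1.0, 0.4]
gripper_width: 1.004
```

```bash
python3 - <<'E'
from h import *
need(516.4,-352.2,13,85.8)
c=arm.camera("side"); big(c,"pics/s14.png",(260,220,420,420),4)
c=arm.camera("top"); big(c,"pics/t14.png",(180,195,420,345),3)
E
```

```text
tcp [ 515.4 -350.3   90.2] jaw 85.87 down [-0.002  0.001 -1.   ] shift units [ 0.033 -0.065 -2.575] mm 77.3 turn units -0.0004 deg -0.07
```

View pics/s14.png

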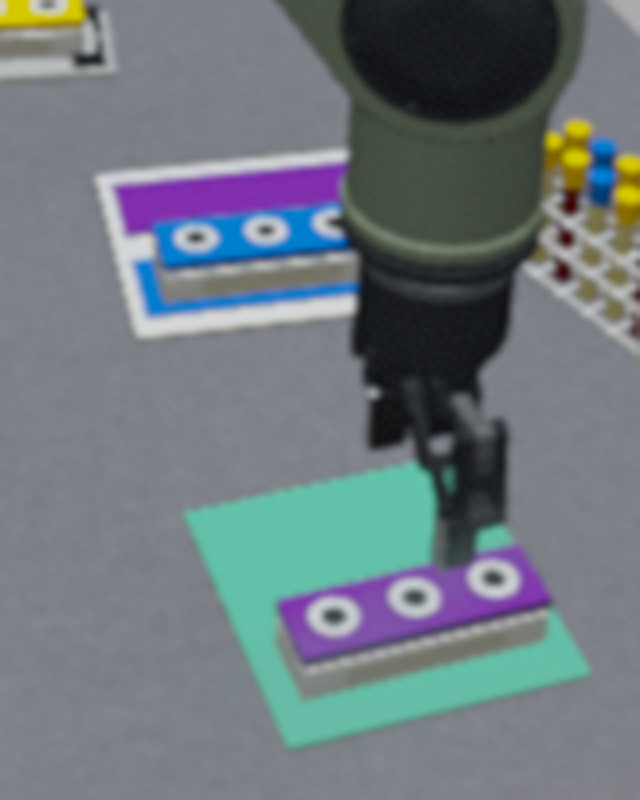

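View pics/t14.png

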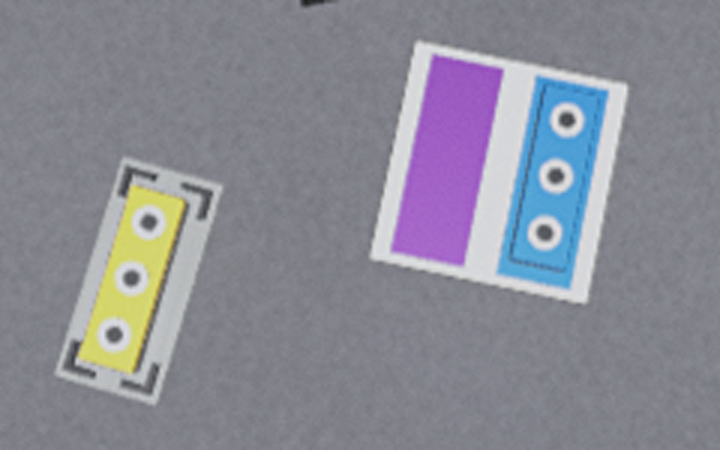

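Blue sits centred on its strip. Purple is next.

Call:
arm_command([
  [[0, 0, 0, 0.03, -0.06, -0.4, 1], [0, 0, 0, 0, 0, -0.6, 1], [0, 0, 0, 0, 0, -0.6, 1], [0, 0, 0, 0, 0, -0.4, 1], [0, 0, 0, 0, 0, -0.3, 1], [0, 0, 0, 0, 0, -0.2, 1], [0, 0, 0, 0, 0, 0, 1], [0, 0, 0, 0, 0, 0, 1]],
])

```text
t: 35.43
position: [0.5167, -0.3531, 0.0165]
ee_rot: [-0.482, 0.518, 0.481, 0.518]
force: [-0.9, -0.3, 0.3]
gripper_width: 0.997
```

Call:
arm_command([
  [[0, 0, 0, 0, 0, -0.06, 1], [0, 0, 0, 0, 0, 0, 1]],
])

```text
t: 35.6
position: [0.5168, -0.3532, 0.0149]
ee_rot: [-0.482, 0.518, 0.481, 0.518]
force: [0.1, 0.1, 0.2]
gripper_width: 1.004
```

Call:
arm_command([
  [[0, 0, 0, 0, 0, 0, 0], [0, 0, 0, 0, 0, 0, 0], [0, 0, 0, 0, 0, 0, 0], [0, 0, 0, 0, 0, 0, 0], [0, 0, 0, 0, 0, 0, 0], [0, 0, 0, 0, 0, 0, 0], [0, 0, 0, 0, 0, 0, 0], [0, 0, 0, 0, 0, 0, 0]],
])

```text
t: 36.27
position: [0.5166, -0.3531, 0.0147]
ee_rot: [-0.482, 0.518, 0.481, 0.518]
force: [-1.2, 1.4, 5.8]
gripper_width: 0.504
```

Call:
arm_command([
  [[0, 0, 0, 0, 0, 0.1, 0], [0, 0, 0, 0, 0, 0.4, 0], [0, 0, 0, 0, 0, 0.7, 0], [0, 0, 0, 0, 0, 0.7, 0], [0, 0, 0, 0, 0, 0.7, 0], [0, 0, 0, 0, 0, 0.4, 0], [0, 0, 0, 0, 0, 0, 0], [0, 0, 0, 0, 0, 0, 0]],
])

```text
t: 36.93
position: [0.5166, -0.353, 0.1048]
ee_rot: [-0.482, 0.518, 0.481, 0.518]
force: [-0.8, 0.7, -2.4]
gripper_width: 0.509
```

```bash
python3 - <<'E'
from h import *
need(584.4,51.7,105,78.7)
E
```

```text
tcp [ 516.6 -353.   104.8] jaw 85.82 down [ 0.001 -0.    -1.   ] shift units [2.2590e+00 1.3491e+01 8.0000e-03] mm 410.4 turn units -0.0396 deg -7.12
```

Call:
arm_command([
  [[0, 0, 0, 0.1, 0.4, 0, 0], [0, 0, -0.003, 0.12, 0.8, 0, 0], [0, 0, -0.003, 0.12, 0.8, 0, 0], [0, 0, -0.003, 0.12, 0.8, 0, 0], [0, 0, -0.003, 0.12, 0.8, 0, 0], [0, 0, -0.003, 0.12, 0.8, 0, 0], [0, 0, -0.003, 0.12, 0.8, 0, 0], [0, 0, -0.003, 0.12, 0.8, 0, 0]],
])

```text
t: 37.6
position: [0.5441, -0.1709, 0.1032]
ee_rot: [-0.463, 0.534, 0.465, 0.533]
force: [-0.1, -0.0, -2.4]
gripper_width: 0.509
```

Call:
arm_command([
  [[0, 0, -0.003, 0.12, 0.8, 0, 0], [0, 0, -0.003, 0.13, 0.8, 0, 0], [0, 0, -0.003, 0.13, 0.8, 0, 0], [0, 0, -0.003, 0.13, 0.8, 0, 0], [0, 0, -0.003, 0.13, 0.8, 0, 0], [0, 0, -0.003, 0.13, 0.8, 0, 0], [0, 0, 0, 0.13, 0.8, 0, 0], [0, 0, 0, 0.13, 0.8, 0, 0]],
])

```text
t: 38.27
position: [0.5747, 0.0209, 0.1031]
ee_rot: [-0.448, 0.547, 0.449, 0.546]
force: [-0.7, -0.5, -2.0]
gripper_width: 0.508
```

Call:
arm_command([
  [[0, 0, 0, 0.13, 0.8, 0, 0], [0, 0, 0, 0.1, 0.3, 0, 0], [0, 0, 0, 0, 0, 0, 0], [0, 0, 0, 0, 0, -0.4, 0], [0, 0, 0, 0, 0, -0.6, 0], [0, 0, 0, 0, 0, -0.5, 0], [0, 0, 0, 0, 0, -0.3, 0], [0, 0, 0, 0, 0, 0, 0]],
])

```text
t: 38.93
position: [0.5809, 0.0508, 0.0478]
ee_rot: [-0.448, 0.548, 0.449, 0.545]
force: [-1.1, 0.2, -3.1]
gripper_width: 0.504
```

```bash
python3 - <<'E'
from h import *
need(584.4,51.7,18.5,78.7)
c=arm.camera("side"); big(c,"pics/s15.png",(270,180,400,310),5)
E
```

```text
tcp [580.9  50.8  47.8] jaw 78.73 down [-0.004 -0.001 -1.   ] shift units [ 0.118  0.031 -0.977] mm 29.5 turn units -0.0001 deg -0.03
```

View pics/s15.png

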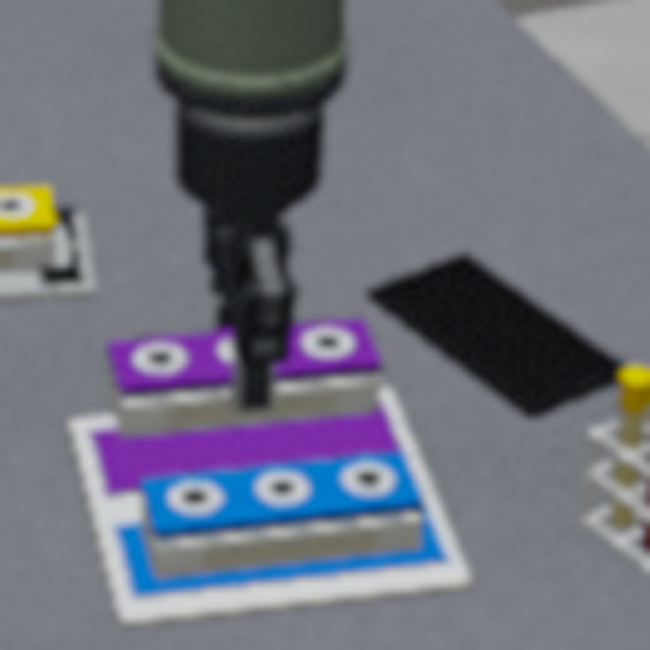

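Call:
arm_command([
  [[0, 0, 0, 0.1, 0.03, -0.3, 0], [0, 0, 0, 0, 0, -0.3, 0], [0, 0, 0, 0, 0, -0.2, 0], [0, 0, 0, 0, 0, -0.1, 0], [0, 0, 0, 0, 0, 0, 0], [0, 0, 0, 0, 0, 0, 0]],
])

```text
t: 39.48
position: [0.5855, 0.0528, 0.0233]
ee_rot: [-0.449, 0.546, 0.449, 0.546]
force: [0.3, 0.1, -1.6]
gripper_width: 0.508
```

Call:
arm_command([
  [[0, 0, 0, 0, 0, -0.04, 0], [0, 0, 0, 0, 0, -0.04, 0], [0, 0, 0, 0, 0, 0, 0]],
])

```text
t: 39.73
position: [0.5855, 0.0529, 0.021]
ee_rot: [-0.449, 0.546, 0.449, 0.546]
force: [-0.2, 0.2, -1.2]
gripper_width: 0.503
```

Call:
arm_command([
  [[0, 0, 0, 0, 0, -0.05, 0], [0, 0, 0, 0, 0, -0.04, 0], [0, 0, 0, 0, 0, 0, 0]],
])

```text
t: 39.98
position: [0.5855, 0.0529, 0.0183]
ee_rot: [-0.449, 0.546, 0.449, 0.546]
force: [-0.0, -0.4, -2.6]
gripper_width: 0.505
```

Call:
arm_command([
  [[0, 0, 0, 0, 0, -0.02, 0], [0, 0, 0, 0, 0, 0, 0]],
])

```text
t: 40.15
position: [0.5856, 0.0529, 0.0182]
ee_rot: [-0.449, 0.546, 0.449, 0.547]
force: [-4.9, -0.0, 11.9]
gripper_width: 0.504
```

Call:
arm_command([
  [[0, 0, 0, 0, 0, 0, 1], [0, 0, 0, 0, 0, 0, 1], [0, 0, 0, 0, 0, 0, 1], [0, 0, 0, 0, 0, 0, 1], [0, 0, 0, 0, 0, 0, 1], [0, 0, 0, 0, 0, 0, 1]],
])

```text
t: 40.65
position: [0.5855, 0.0529, 0.0176]
ee_rot: [-0.449, 0.546, 0.449, 0.546]
force: [-1.2, 0.8, 0.5]
gripper_width: 0.999
```

Call:
arm_command([
  [[0, 0, 0, 0, 0, 0.3, 1], [0, 0, 0, 0, 0, 0.7, 1], [0, 0, 0, 0, 0, 0.9, 1], [0, 0, 0, 0, 0, 0.9, 1], [0, 0, 0, 0, 0, 0.9, 1], [0, 0, 0, -0.1, -0.4, 0.4, 1], [0, 0, 0, -0.2, -0.8, 0, 1], [0, 0, 0, -0.2, -0.8, 0, 1]],
])

```text
t: 41.32
position: [0.5706, -0.0075, 0.1421]
ee_rot: [-0.45, 0.545, 0.449, 0.547]
force: [-0.1, -0.8, -0.3]
gripper_width: 1.003
```

Call:
arm_command([
  [[0, 0, 0, -0.1, -0.8, 0, 1], [0, 0, 0, -0.1, -0.8, 0, 1], [0, 0, 0, -0.1, -0.8, 0, 1], [0, 0, 0, -0.1, -0.8, 0, 1], [0, 0, 0, -0.1, -0.8, 0, 1], [0, 0, 0, -0.1, -0.8, 0, 1], [0, 0, 0, -0.1, -0.8, 0, 1], [0, 0, 0, -0.1, -0.4, 0, 1]],
])

```text
t: 41.98
position: [0.5455, -0.1906, 0.1411]
ee_rot: [-0.448, 0.547, 0.448, 0.547]
force: [0.1, -0.6, 0.7]
gripper_width: 1.004
```

Call:
arm_command([
  [[0, 0, 0, 0, -0.5, 0, 1], [0, 0, 0, 0, -0.4, 0, 1], [0, 0, 0, 0, 0, 0, 1], [0, 0, 0, 0, 0, 0, 1]],
])

```text
t: 42.32
position: [0.5464, -0.2141, 0.1407]
ee_rot: [-0.449, 0.547, 0.449, 0.547]
force: [0.2, 1.4, 0.7]
gripper_width: 0.999
```

```bash
python3 - <<'E'
from h import *
c=arm.camera("side"); big(c,"pics/s16.png",(200,150,460,350),3)
c=arm.camera("top"); big(c,"pics/t16.png",(180,140,440,345),3)
need(0,0,0,0)
E
```

```text
tcp [ 546.6 -213.   140.7] jaw 78.85 down [-0.     0.001 -1.   ] shift units [-18.221   7.101  -4.689] mm 603.3 turn units -0.438 deg -78.85
```

View pics/s16.png

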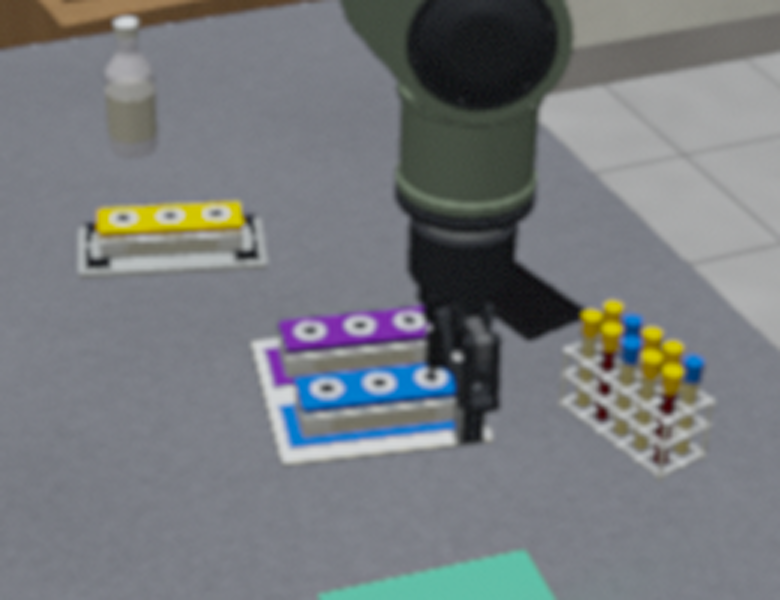

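View pics/t16.png

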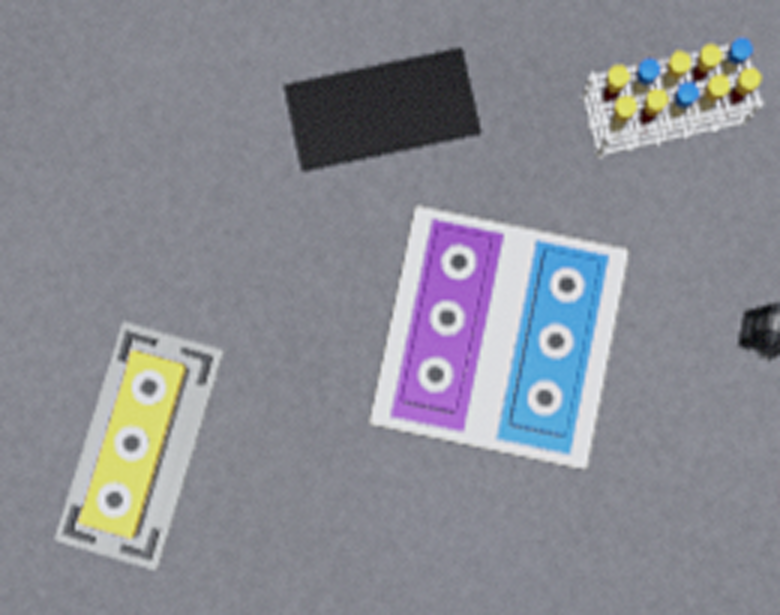

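All three look correctly placed: purple at zoom (447,318), blue at (556,341), yellow at (131,443). I'll do a numeric check and hand in.

```bash
python3 - <<'E'
from h import *
c=arm.camera("top")
f=lambda P:[(180+x/3-.3,140+y/3-.3) for x,y in P]
ports(c,f([(459,262),(447,318),(435,375)]),.0415)
ports(c,f([(567,285),(556,341),(545,398)]),.0415)
ports(c,f([(149,387),(131,443),(114,500)]),.040)
h=cv2.cvtColor(c["color"],cv2.COLOR_RGB2HSV)
print("phone",rect(c,h[...,2]<60,.009,(260,140,350,205)))
print(arm.sense()["t"],np.abs(arm.sense()["joint_vel"]).max())
print(arm.hand_in())
E
```

```text
ports [[629.7, 44.2], [585.5, 52.7], [541.3, 61.5]] centre [585.5  52.8] yaw -11.12
ports [[612.3, -40.3], [568.1, -31.6], [524.1, -23.0]] centre [568.2 -31.6] yaw -11.09
ports [[529.3, 283.7], [485.7, 295.9], [442.5, 307.5]] centre [485.8 295.7] yaw -15.35
phone (array([759.6, 106.2, 146.7,  71.8, -77.3]), np.int32(1708))
42.4667 0.003932208682384813
the job is handed in; nothing more can be done
None
```

I moved blue and purple to the green pad, seated yellow in the loading bay, then put blue and purple back on their own strips. I handed the job in at 42.5 s; the hand-in gives no verdict.

These are the last camera measurements; the calibration is good to about 2 mm:

| Cassette | Distance from target centre | Yaw error |
|---|---|---|
| Yellow in bay | under 1 mm | 0.2° |
| Blue on blue strip | about 1 mm | 0.3° |
| Purple on purple strip | about 1.5 mm | 0.2° |

- **Yellow during unstacking:** its position measured the same before and after the other two were lifted off, so it was not dragged.
- **Flatness:** all three cassettes looked flat in the pictures, but I did not measure tilt.
- **Bystanders:** the phone's measured position is unchanged. I compared the tube rack and bottle by eye only, and they look unmoved.
- **Contact:** the gripper ended open and clear of everything. The highest force I read was about 19 N, when setting blue down on its strip.

No check failed or disagreed with another. One measuring script for yellow crashed on wrong starting guesses, and I repeated it with correct ones.

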